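# Fan three spacer plates along the parts tray

## Task

Lay out the three steel spacer plates as an overlapping row, like roof tiles, along the centre line of the metal tray: first the longest flat and end-on against the tray's stop (its taller, thicker end wall), then the middle one with about a third of its own length lapped over the longest's free end and its other end down on the tray. Only then lift the shortest out of its holder, which leaves only its ends free, set it down flat on the rubber mat and let go so that it can be taken again by its long sides, and lap about a third of it over the middle plate's free end in the same way. All lengths run along the tray; do not shift the loose parts standing around.

Things in the scene. Friction and masses are not known exactly. Their poses are not given: they have to be found in the camera images.
- plate_long_center (a point): Centre of the longest steel spacer plate: 80 mm long, 44 mm wide, 6 mm thick, a dark bolt hole drawn near each end, 165 g. Starts flat on the bench to the left of the tray. Its origin is this point at its centre (half-way up); x runs along its length, y across its width, z up. It looks the same turned by half a turn.
- plate_mid_center (a point): Centre of the middle steel spacer plate: 68 mm long, 44 mm wide, 6 mm thick, 140 g, else like the longest. Starts flat on the bench to the left of the tray; the two may have changed places. Its origin is this point at its centre (half-way up); x runs along its length, y across its width, z up. It looks the same turned by half a turn.
- plate_short_center (a point): Centre of the shortest steel spacer plate: 56 mm long, 44 mm wide, 6 mm thick, 115 g. Starts flat in the holder to the right, its underside 8 mm above the bench, each end overhanging the holder by about 10 mm. Its origin is this point at its centre (half-way up); x runs along its length, y across its width, z up. It looks the same turned by half a turn.
- tray_stop (a point): Foot of the tray's stop: on the inner floor, mid inner face. x runs from the stop, to the robot's left, along the tray's centre line, the way the row grows; z up. Fixed dark metal tray, inside 204 mm long, 164 wide, floor 3 mm above the bench. The stop, at the right-hand end seen from the robot, rises 26 mm above the bench, 12 mm thick, full width; other rims 8 mm above the bench, 4 thick.
- holder_seat (a point): Middle of the seat of the fixed grey plate holder, 8 mm above the bench: a short U channel 36 mm long along its x and 60 mm wide over its two walls, which are 6 mm thick, stand 22 mm above the bench along both long sides of the short plate and leave about 2 mm at each side. Its ends (x and -x) are open, so the plate in it can be taken only by its two ends.
- mat_top (a point): Centre of the top of the black rubber mat on the right, near the robot: 135 x 135 mm, fixed, its top 3 mm above the bench; x and y along its edges.
- bearing: bystander: steel bearing ring, 40 mm across, 13 mm high, loose on the bench to the left, origin under it; leave it alone
- pulley: bystander: dark belt pulley, 60 mm across, 28 mm high, on the right, origin under it; leave it alone
- bracket: bystander: small dark angle bracket, 50 x 30 x 44 mm, behind the tray, origin under it; leave it alone
- spray_can: bystander: plain metal can, 60 mm across, 150 mm high, far left, origin under it; leave it alone
- solenoid: bystander: upright dark cylinder with two brass studs, 52 mm across, 82 mm high, left, near the robot, origin under it; leave it alone
Not all that is in view belongs to the job. Leave any orange look-alike of the part that bears plate_mid_center alone.

How it is judged:
By the outcome, as a careful person would: the job done as asked, in the order asked, and still so for the second after the job is handed in, with the robot touching nothing.
It also fails if it takes over 72 s, if anything falls off the work surface, if the arm or the gripper's body presses on something with over 40 N, if the wrist force passes 120 N, or if a joint passes its speed limit or range.

## Robot

A 6-joint arm with a two-finger parallel gripper is mounted at the origin on the work surface. World frame = base frame: x ahead of the robot, y to its left, z up, the work surface at z = 0. Lengths are in m, angles in rad, forces in N, time in s.
With the tool pointing down it reaches from about 0.375 to 0.9 m from the base axis. Payload 3.1 kg.
Tool frame: the origin (TCP) lies midway between the tips of the shut fingers; the grasp point (between the pads) lies 19 mm behind it; z points along the fingers, y is the direction in which the jaws open and shut (so a half turn about z gives the same grasp; the last joint's range is limited). The gripper opens to 85 mm and grips with 20 to 120 N. Pads are 22 mm wide; open, the fingers measure 114 mm over their backs; the gripper's body (76 mm by 85 mm) begins 54 mm behind the grasp point. The pads swing forward as they close: fully open they stand 13 mm farther back than shut.
Start: joints at [1.161, 0.527, 1.433, -0, 1.181, -0.178], TCP at [0.144, 0.608, 0.202] pointing down, gripper open.
Joint ranges: [-3.08, 3.08], [-0.75, 2.2], [0.22, 2.44], [-1.43, 4.57], [0, 2.65], [-2.85, 2.85]. Speed limits (rad/s): [2.79, 2.79, 3.14, 3.14, 3.14, 3.14].

## Interface

Orientations are given as a unit quaternion [x, y, z, w].
In Python, from station import manip gives the robot as it stands.
- The arm moves only by the tool servo_tool, never from a script. Its argument "motion" is a list of rows, each a list of 7 numbers: the shift along the tool's x, y, z in mm, then the turn, a rotation vector about the tool's x, y, z in rad, then the opening, from -1 (shut) to 1 (fully open), so that 0 is half open. In form: [[x, y, z, rx, ry, rz, hand], ...]. A call has 1 to 12 rows; each row shifts and turns the pose as measured when the row begins, along the tool's axes as they then stand; what a row does not reach is not made up. A row lasts 1/12 s, in which the tool goes at most 41.7 mm and 7.16 degrees, less where a joint would pass 70% of its speed; a pose out of reach is approached as far as the arm can. A call with a gripper value outside its range is refused whole. The fingers move at their own pace and stop on an object; "grip_force" is the grip in N (left out, the last holds). Time passes only in rows, so rows that do not move let the fingers close. It gives the time, the measured TCP pose, the force and the opening at its end, in the units of the state.
- manip.sense(): the state, without advancing time (a new reading comes with each control period).
- manip.snapshot(name): name is "scene" or "side" or "wrist"; returns a dict with "frame" (480x640x3 uint8, red, green, blue), "mtx" (3x3 intrinsics, pixels), "dist_coeffs" ([k1, k2, p1, p2, k3] as OpenCV has them; the pictures are not rectified), "world_from_camera" (4x4, takes a point from camera to world coordinates). Camera axes: x right, y up, looking along -z (the intrinsics and any distortion apply to the point x, -y, -z); pixel columns grow to the right and rows downward; lengths in m; the calibration is good to about 2 mm. A picture is of the moment at which its call begins. There is no depth.
- manip.sign_off(): hands the job in, once; it reports no verdict.
The state is a dict: "t": time; "q": joint angles; "qd": joint speeds; "tau": joint torques, N m; "tcp_pos": TCP position; "tool_rot": TCP orientation; "force": force on the tool from outside, world axes, zero at the start; "ft_torque": the same for the moment, N m; "finger_gap": opening from 0.0 (shut) to 1.0 (fully open).
Only numpy, scipy, OpenCV 4.12 (cv2) and the standard library are available. Lean on these libraries where they do the work, as an engineer would, in place of code of your own. Each camera call takes 0.05 s, during which the arm holds its last target.

## Working session

There is one attempt and no reset: what is moved stays moved. The work goes in short steps, Python scripts to look and compute and a tool call to move; the robot and the scene stay as the last step left them, time stands still between calls to the robot, and variables do not carry over. Pictures are saved under pics/ and viewed, and the job is handed in when it is done.

Besides the shell and the picture viewer there is one more tool, called after "Emit:" as name(argument=value, ...), one argument or row to a line, values as JSON. servo_tool: Moves the arm, as the interface text tells. Its arguments: {"type":"object","properties":{"motion":{"type":"array"},"grip_force":{"type":"number"}},"required":["motion"]}

```bash
ls; mkdir -p pics
python3 - <<'E'
from station import manip
import cv2,numpy as np
s=manip.sense(); print(s)
for n in ["scene","side","wrist"]:
    d=manip.snapshot(n); cv2.imwrite(f"pics/{n}0.png",d["frame"][:,:,::-1]); np.savez(f"pics/{n}0.npz",**d)
    print(n,d["mtx"].tolist(),d["dist_coeffs"],np.round(d["world_from_camera"],3).tolist())
E
```

```text
pics
{'t': 0.0, 'q': array([ 1.16048544e+00,  5.28507296e-01,  1.43391911e+00,  5.00243402e-05,
        1.18139194e+00, -1.78498499e-01]), 'qd': array([-9.05961678e-04, -7.34332919e-05,  1.91150933e-04, -1.01166935e-03,
        1.21322279e-03, -1.83676822e-03]), 'tau': array([-1.63521076e-03, -4.42355025e+01, -1.78025508e+01, -2.45041338e-04,
        8.35453364e-03,  2.66852290e-06]), 'tcp_pos': array([0.14322534, 0.60755995, 0.20090308]), 'tool_rot': array([ 1.15656236e-01,  9.93288677e-01, -1.05825693e-03, -3.45049429e-04]), 'force': array([ 0.40670437, -0.24852757, -0.77852558]), 'ft_torque': array([0.01788275, 0.01689667, 0.02077044]), 'finger_gap': 0.9998594489327458}
scene [[506.6715020959939, 0.0, 322.07830943573765], [0.0, 506.6715020959939, 235.63412542210554], [0.0, 0.0, 1.0]] [-0.12915898  0.          0.          0.          0.        ] [[-0.876, -0.334, 0.347, 1.009], [0.481, -0.633, 0.606, 0.839], [0.018, 0.699, 0.715, 0.976], [0.0, 0.0, 0.0, 1.0]]
side [[480.8546965070223, 0.0, 323.85579845342323], [0.0, 480.8546965070223, 240.63736231053863], [0.0, 0.0, 1.0]] [-0.01706094  0.          0.          0.          0.        ] [[0.983, 0.117, -0.14, 0.354], [-0.182, 0.664, -0.725, -0.838], [0.009, 0.738, 0.675, 0.865], [0.0, 0.0, 0.0, 1.0]]
wrist [[422.93822185263394, 0.0, 321.5674592341499], [0.0, 422.93822185263394, 239.97174605211984], [0.0, 0.0, 1.0]] [-0.00014423  0.          0.          0.          0.        ] [[0.23, -0.926, -0.3, 0.066], [0.973, 0.218, 0.074, 0.626], [-0.003, -0.308, 0.951, 0.373], [0.0, 0.0, 0.0, 1.0]]
```

View pics/scene0.png

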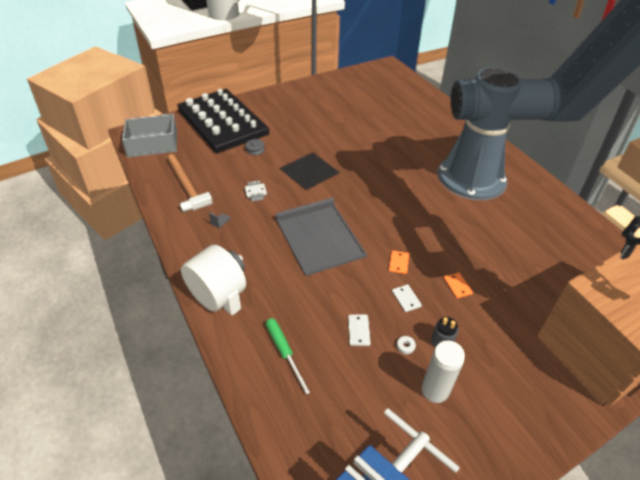

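View pics/side0.png

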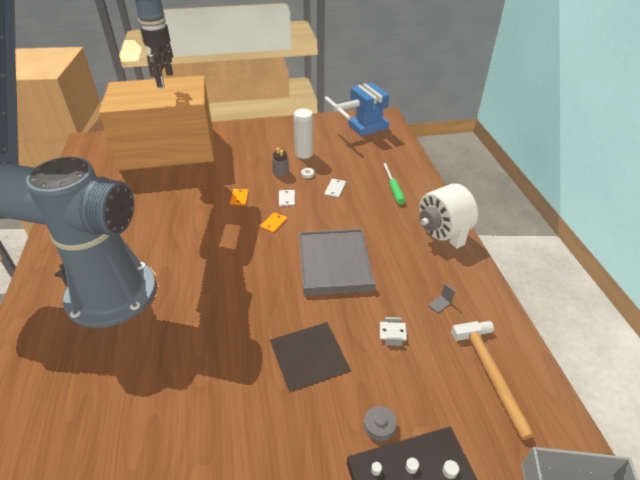

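View pics/wrist0.png

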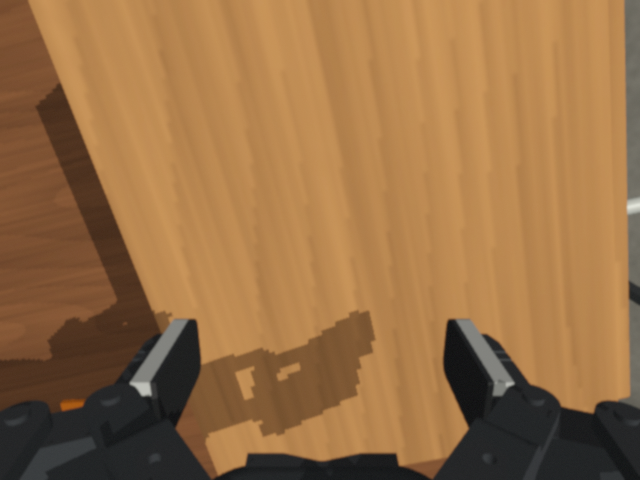

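The scene view shows the tray at (320,237), two steel plates at (359,330) and (406,298), and orange look-alikes at (399,261) and (458,285). The holder is at (256,190) and the mat at (310,170). The gripper hangs over a wooden block. Next I'll enlarge crops.

```bash
cat > h.py <<'E'
import numpy as np,cv2
from scipy.spatial.transform import Rotation as R
def load(n): return dict(np.load(n))
def ray(d,px):
    p=cv2.undistortPoints(np.array(px,float).reshape(-1,1,2),d["mtx"],d["dist_coeffs"]).reshape(-1,2)
    v=np.c_[p[:,0],-p[:,1],-np.ones(len(p))]
    M=d["world_from_camera"]; return M[:3,3],v@M[:3,:3].T
def onz(d,px,z):
    o,v=ray(d,px); z=np.broadcast_to(z,(len(v),)); return o+v*((z-o[2])/v[:,2])[:,None]
def proj(d,P):
    M=d["world_from_camera"]; c=(np.atleast_2d(P)-M[:3,3])@M[:3,:3]
    c=c*[1,-1,-1]
    return cv2.projectPoints(c.reshape(-1,1,3),np.zeros(3),np.zeros(3),d["mtx"],d["dist_coeffs"])[0].reshape(-1,2)
def crop(d,x0,y0,w,h,k,out):
    im=d["frame"][y0:y0+h,x0:x0+w,::-1]
    im=cv2.resize(np.ascontiguousarray(im),None,fx=k,fy=k,interpolation=cv2.INTER_CUBIC)
    s=20
    for x in range((x0//s+1)*s,x0+w,s): cv2.putText(im,str(x),(int((x-x0+.5)*k),8),0,.35,(0,255,255),1); cv2.line(im,(int((x-x0+.5)*k),10),(int((x-x0+.5)*k),14),(0,255,255),1)
    for y in range((y0//s+1)*s,y0+h,s): cv2.putText(im,str(y),(0,int((y-y0+.5)*k)),0,.35,(0,255,255),1)
    cv2.imwrite(out,im)
def snap(n,tag):
    from station import manip
    d=manip.snapshot(n); np.savez(f"pics/{tag}.npz",**d); cv2.imwrite(f"pics/{tag}.png",d["frame"][:,:,::-1]); return d
E
python3 - <<'E'
from h import *
d=load("pics/scene0.npz")
crop(d,330,240,150,120,5,"pics/c1.png")
crop(d,230,140,150,140,4,"pics/c2.png")
d=load("pics/side0.npz")
crop(d,225,160,150,80,5,"pics/c3.png")
crop(d,260,220,160,190,3,"pics/c4.png")
E
```

```text
(no output)
```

View pics/c1.png

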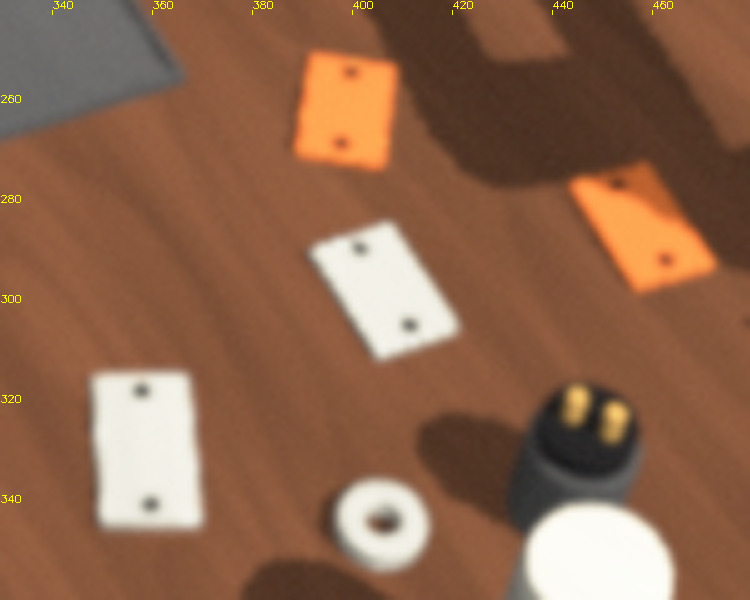

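View pics/c2.png

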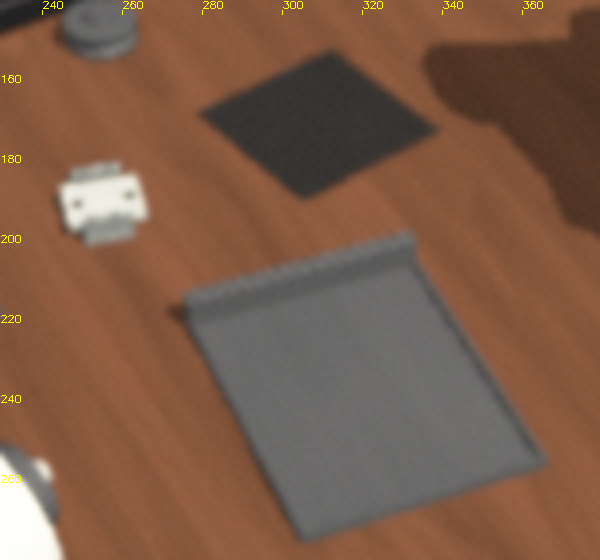

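View pics/c3.png

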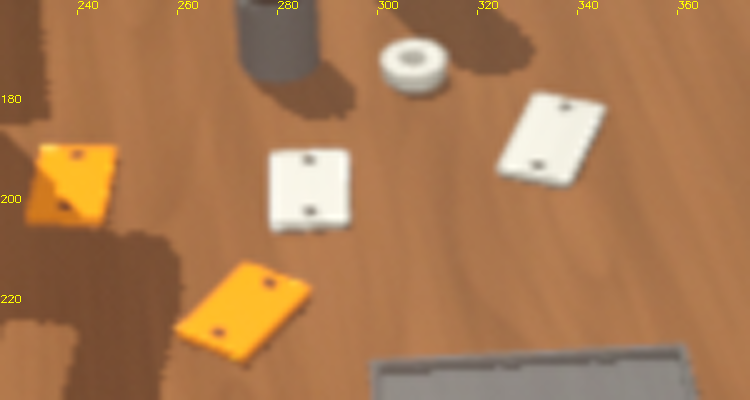

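View pics/c4.png

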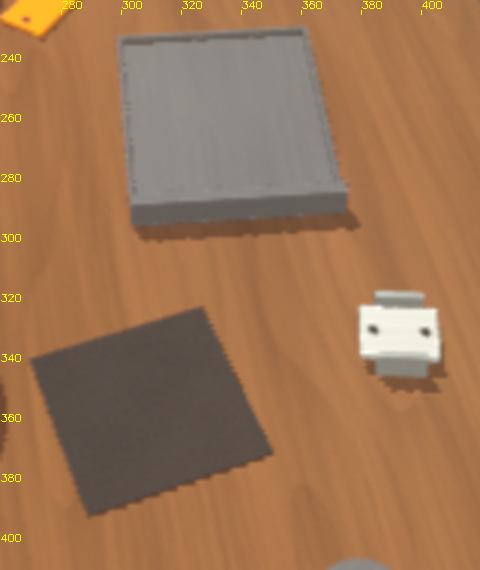

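```bash
cat > m.py <<'E'
from h import *
S=load("pics/scene0.npz");D=load("pics/side0.npz")
def f(p,x0,y0,k): return np.array(p,float)/k+[x0-.5,y0-.5]
def rep(n,d,px,z):
    P=onz(d,px,z)[:,:2]; e=np.roll(P,-1,0)-P
    print(n,"c",np.round(P.mean(0)*1e3,1),"L",np.round(np.hypot(*e.T)*1e3,1),"ang",np.round(np.degrees(np.arctan2(e[:,1],e[:,0])),1)); return P
c1=(330,240,5);c2=(230,140,4);c3=(225,160,5);c4=(260,220,3)
rep("A sc",S,f([(92,374),(188,372),(203,526),(98,528)],*c1),.006)
rep("A sd",D,f([(534,92),(606,105),(570,186),(497,170)],*c3),.006)
rep("B sc",S,f([(388,222),(458,328),(380,360),(310,250)],*c1),.006)
rep("B sd",D,f([(269,150),(349,149),(349,226),(269,226)],*c3),.006)
rep("C sc",S,f([(61,184),(140,175),(148,218),(72,232)],*c2),.014)
rep("C sd",D,f([(359,306),(437,309),(440,360),(359,357)],*c4),.014)
rep("mat sc",S,f([(199,113),(333,51),(440,130),(305,199)],*c2),.003)
rep("mat sd",D,f([(30,360),(203,307),(273,453),(92,515)],*c4),.003)
P=rep("tray sc",S,f([(187,290),(412,232),(545,463),(305,540)],*c2),[.026,.026,.008,.008])
print(np.round(P*1e3,1).tolist())
P=rep("tray sd",D,f([(131,204),(346,192),(305,28),(118,37)],*c4),[.026,.026,.008,.008])
print(np.round(P*1e3,1).tolist())
E
python3 m.py
```

```text
A sc c [607.5 316.4] L [45.1 84.  47.  83.8] ang [ 153.2   62.4  -27.1 -118.9]
A sd c [609.  314.5] L [46.  85.6 45.6 83.5] ang [ -27.2 -116.8  150.1   63.6]
B sc c [457.9 293.3] L [69.9 44.  71.1 44.3] ang [ 83.4  -3.3 -96.3 175.1]
B sd c [458.4 290.7] L [47.8 74.5 46.1 73.6] ang [ -8.7 -97.9 170.1  83.5]
C sc c [ 622.8 -229.8] L [58.4 49.2 55.7 54.9] ang [ 162.3   72.6  -11.9 -104.3]
C sd c [ 625.2 -235.7] L [57.6 45.8 57.9 46. ] ang [ -12.9 -104.9  167.2   74.7]
mat sc c [ 434.7 -252.8] L [131.6 130.  131.7 131.5] ang [-169.9  101.2   10.7  -78.9]
mat sd c [ 437.9 -257.4] L [134.5 133.6 130.4 133.8] ang [  10.8  -79.8 -169.1  102. ]
tray sc c [543.9  14.9] L [167.7 219.4 167.3 223.7] ang [173.3  83.6  -5.2 -96.3]
[[615.0, -105.0], [448.5, -85.5], [472.8, 132.6], [639.5, 117.4]]
tray sd c [545.7  11.5] L [169.2 217.8 169.4 217.8] ang [ -5.8  84.4 174.2 -95.5]
[[451.1, -88.4], [619.4, -105.4], [640.5, 111.4], [472.0, 128.4]]
```

```bash
cat >> h.py <<'E'
def rot(psi,tilt=0):
    # tool down, y (jaw) axis at angle psi deg; tilt deg about jaw axis
    a=np.radians(psi); y=np.array([np.cos(a),np.sin(a),0]); z=np.array([0,0,-1.]); x=np.cross(y,z)
    M=np.c_[x,y,z]
    return R.from_matrix(M)*R.from_rotvec([0,np.radians(tilt),0])
def plan(p,Rt,hand,s=None,vmax=38,wmax=.115,n=None,show=True):
    from station import manip
    s=s or manip.sense(); x=s["tcp_pos"]; Rc=R.from_quat(s["tool_rot"])
    p=np.array(p)/1e3
    rel=(Rc.inv()*Rt).as_rotvec(); dp=(p-x)*1e3
    N=n or max(1,int(np.ceil(max(np.linalg.norm(dp)/vmax,np.linalg.norm(rel)/wmax))))
    rows=[]
    for i in range(N):
        Ri=Rc*R.from_rotvec(rel*i/N)
        rows.append(np.r_[np.round(Ri.inv().apply(dp/N),1),np.round(rel/N,4),hand].tolist())
    print(N,"dp",np.round(dp,1),"rot",np.round(rel,3))
    print(str(rows).replace("-0.0,","0,").replace("0.0,","0,") if False else rows)
def st():
    from station import manip
    s=manip.sense(); M=R.from_quat(s["tool_rot"]).as_matrix()
    print("t",round(s["t"],2),"p",np.round(s["tcp_pos"]*1e3,1),"psi",round(np.degrees(np.arctan2(M[1,1],M[0,1])),2),"z",np.round(M[:,2],3),"F",np.round(s["force"],1),"gap",round(s["finger_gap"],3),"q",np.round(s["q"],2))
E
python3 - <<'E'
from h import *
S=load("pics/scene0.npz");D=load("pics/side0.npz")
print("can",onz(D,[(303,157)],0),onz(S,[(437,398)],0))
print("sol",onz(D,[(281,173)],0))
for z in(.1,.15): print("block top corners",z,np.round(onz(D,[(104,110),(210,104),(208,79),(107,83)],z),3).tolist(), np.round(onz(S,[(577,292),(640,345)],z),3).tolist())
st()
plan([590,300,300],rot(-27),1)
E
```

```text
can [[0.54039314 0.50401879 0.        ]] [[0.55039362 0.53985236 0.        ]]
sol [[0.45825846 0.42448547 0.        ]]
block top corners 0.1 [[-0.094, 0.749, 0.1], [0.256, 0.731, 0.1], [0.25, 0.936, 0.1], [-0.116, 0.965, 0.1]] [[0.155, 0.525, 0.1], [0.139, 0.7, 0.1]]
block top corners 0.15 [[-0.065, 0.645, 0.15], [0.262, 0.629, 0.15], [0.257, 0.82, 0.15], [-0.085, 0.847, 0.15]] [[0.204, 0.543, 0.15], [0.188, 0.708, 0.15]]
t 0.15 p [143.3 607.7 201.2] psi 76.72 z [-0.001 -0.002 -1.   ] F [ 0.3 -0.7 -0. ] gap 1.001 q [ 1.16  0.53  1.43 -0.    1.18 -0.18]
16 dp [ 446.7 -307.7   98.8] rot [-1.00e-03  1.00e-03  1.81e+00]
[[-31.6, -12.3, -6.2, -0.0001, 0.0001, 0.1131, 1.0], [-32.8, -8.7, -6.2, -0.0001, 0.0001, 0.1131, 1.0], [-33.5, -4.9, -6.2, -0.0001, 0.0001, 0.1131, 1.0], [-33.9, -1.1, -6.2, -0.0001, 0.0001, 0.1131, 1.0], [-33.8, 2.7, -6.2, -0.0001, 0.0001, 0.1131, 1.0], [-33.3, 6.5, -6.2, -0.0001, 0.0001, 0.1131, 1.0], [-32.3, 10.3, -6.2, -0.0001, 0.0001, 0.1131, 1.0], [-30.9, 13.8, -6.2, -0.0001, 0.0001, 0.1131, 1.0], [-29.2, 17.2, -6.2, -0.0001, 0.0001, 0.1131, 1.0], [-27.1, 20.4, -6.2, -0.0001, 0.0001, 0.1131, 1.0], [-24.6, 23.4, -6.2, -0.0001, 0.0001, 0.1131, 1.0], [-21.8, 26.0, -6.2, -0.0001, 0.0001, 0.1131, 1.0], [-18.7, 28.3, -6.2, -0.0001, 0.0001, 0.1131, 1.0], [-15.4, 30.2, -6.2, -0.0001, 0.0001, 0.1131, 1.0], [-11.9, 31.7, -6.2, -0.0001, 0.0001, 0.1131, 1.0], [-8.2, 32.9, -6.2, -0.0001, 0.0001, 0.1131, 1.0]]
```

Emit:
servo_tool(
  motion=[
    [0, 0, -35, 0, 0, 0, 1],
    [0, 0, -35, 0, 0, 0, 1],
    [-32, -12, -5, 0, 0, 0.113, 1],
    [-33, -9, -5, 0, 0, 0.113, 1],
    [-34, -5, -5, 0, 0, 0.113, 1],
    [-34, -1, 0, 0, 0, 0.113, 1],
    [-34, 3, 0, 0, 0, 0.113, 1],
    [-33, 7, 0, 0, 0, 0.113, 1],
    [-32, 10, 0, 0, 0, 0.113, 1],
    [-31, 14, 0, 0, 0, 0.113, 1],
    [-29, 17, 0, 0, 0, 0.113, 1],
    [-27, 20, 0, 0, 0, 0.113, 1],
  ],
)

```text
t: 1.15
tcp_pos: [0.423, 0.4053, 0.2857]
tool_rot: [0.645, 0.765, -0.005, -0.0]
force: [-0.7, 0.1, 0.3]
finger_gap: 0.997
```

Run:
```python
from h import *
st()
plan([590,300,270],rot(-27),1)
```

```text
t 1.15 p [423.  405.3 285.7] psi 9.73 z [-0.006 -0.007 -1.   ] F [-0.7  0.1  0.3] gap 0.997 q [ 0.58  0.39  1.42 -0.    1.34  0.41]
6 dp [ 167.  -105.3  -15.7] rot [-0.005  0.008  0.641]
[[-22.0, 24.5, 2.6, -0.0008, 0.0013, 0.1068, 1.0], [-19.3, 26.7, 2.6, -0.0008, 0.0013, 0.1068, 1.0], [-16.3, 28.6, 2.6, -0.0008, 0.0013, 0.1068, 1.0], [-13.2, 30.2, 2.6, -0.0008, 0.0013, 0.1068, 1.0], [-9.9, 31.4, 2.6, -0.0008, 0.0013, 0.1068, 1.0], [-6.5, 32.3, 2.6, -0.0008, 0.0013, 0.1068, 1.0]]
```

Emit:
servo_tool(
  motion=[
    [-23, 25, 3, 0, 0.002, 0.11, 1],
    [-20, 28, 3, 0, 0.002, 0.11, 1],
    [-17, 30, 3, 0, 0.002, 0.11, 1],
    [-14, 31, 3, 0, 0.002, 0.11, 1],
    [-10, 33, 3, 0, 0, 0.11, 1],
    [-7, 34, 3, 0, 0, 0.107, 1],
    [0, 0, 0, 0, 0, 0, 1],
  ],
)

```text
t: 1.73
tcp_pos: [0.6059, 0.2786, 0.2634]
tool_rot: [0.868, 0.497, -0.003, -0.001]
force: [0.7, 0.4, -0.9]
finger_gap: 0.999
```

Run:
```python
from h import *
st()
d=snap("wrist","w1")
```

```text
t 1.73 p [605.9 278.6 263.4] psi -30.45 z [-0.006 -0.002 -1.   ] F [ 0.7  0.4 -0.9] gap 0.999 q [0.26 0.53 1.24 0.   1.37 0.8 ]
```

View pics/w1.png

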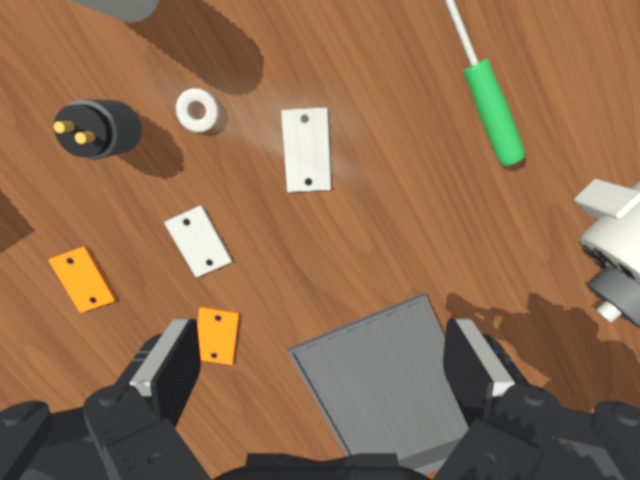

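The wrist view shows two steel plates: (306,150), the longer, and (198,241), the shorter. The orange ones at (82,279) and (218,335) are to be left alone. I'll confirm with a crop and measure.

```bash
cat > rect.py <<'E'
from h import *
def seg(d,box,z,thr=170):
    x0,y0,w,h=box; im=d["frame"][y0:y0+h,x0:x0+w].astype(float)
    m=((im.min(2)>thr)).astype(np.uint8)
    n,l,s,c=cv2.connectedComponentsWithStats(m); i=1+np.argmax(s[1:,4])
    m=(l==i).astype(np.uint8)
    cs,_=cv2.findContours(m,cv2.RETR_EXTERNAL,cv2.CHAIN_APPROX_NONE)
    c=max(cs,key=cv2.contourArea).reshape(-1,2).astype(float)+[x0,y0]
    P=onz(d,c,z)[:,:2]*1e3
    r=cv2.minAreaRect(P.astype(np.float32)); b=cv2.boxPoints(r)
    e=[b[1]-b[0],b[2]-b[1]]; L=[np.hypot(*v) for v in e]; k=int(np.argmax(L)); a=np.degrees(np.arctan2(e[k][1],e[k][0]))%180
    return np.round(r[0],1),np.round(L,1),round(a,1)
E
python3 - <<'E'
from rect import *
d=load("pics/w1.npz")
print("long",seg(d,(265,90,80,120),.006)); print("mid",seg(d,(150,195,95,95),.006))
crop(d,140,80,220,220,3,"pics/c5.png")
t=onz(d,[(289,350),(427,295)],.008)*1e3; print("tray left outer corners",np.round(t,1))
E
```

```text
long (array([608. , 314.4]), array([44.6, 80.5], dtype=float32), np.float32(62.4))
mid (array([458.1, 290.7]), array([44.8, 68.9], dtype=float32), np.float32(83.5))
tray left outer corners [[472.8 128.9   8. ]
 [642.3 111.3   8. ]]
```

View pics/c5.png

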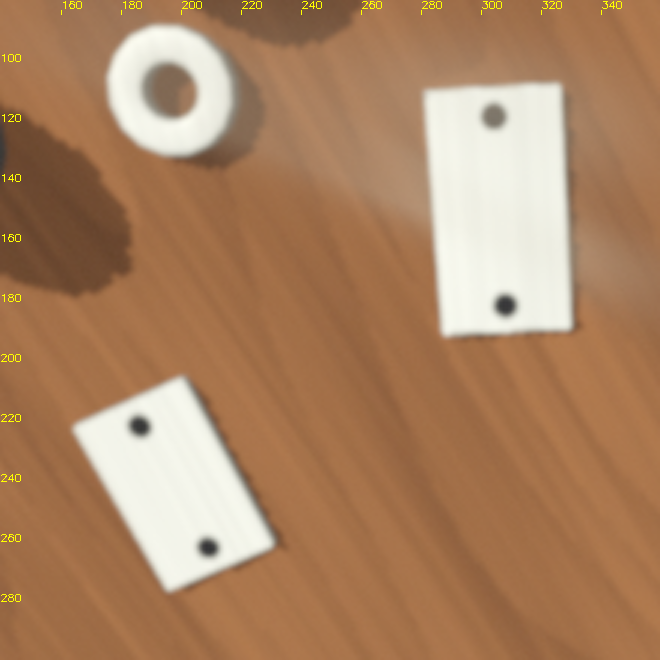

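Run:
```python
from rect import *
d=load("pics/w1.npz")
print("bearing",onz(d,[(197,111)],.013)*1e3)
st()
plan([608,314.4,100],rot(-27.6),.4)
```

```text
bearing [[537.93098488 399.58787233  13.        ]]
t 1.78 p [603.3 280.4 263.4] psi -30.22 z [-0.009 -0.    -1.   ] F [-0.8  0.3 -0.1] gap 1.002 q [0.27 0.53 1.24 0.   1.37 0.79]
5 dp [   4.7   34.  -163.4] rot [-0.008  0.005 -0.046]
[[6.5, -2.3, 32.7, -0.0016, 0.0009, -0.0091, 0.4], [6.5, -2.3, 32.7, -0.0016, 0.0009, -0.0091, 0.4], [6.5, -2.3, 32.7, -0.0016, 0.0009, -0.0091, 0.4], [6.5, -2.3, 32.7, -0.0016, 0.0009, -0.0091, 0.4], [6.5, -2.3, 32.7, -0.0016, 0.0009, -0.0091, 0.4]]
```

Emit:
servo_tool(
  motion=[
    [7, -2.5, 34, -0.002, 0.001, -0.01, 0.4],
    [7, -2.5, 34, -0.002, 0.001, -0.01, 0.4],
    [7, -2.5, 34, -0.002, 0.001, -0.01, 0.4],
    [7, -2.5, 34, -0.002, 0.001, -0.01, 0.4],
    [7, -2, 34, 0, 0, -0.01, 0.4],
    [0, 0, 0, 0, 0, 0, 0.4],
    [0, 0, 0, 0, 0, 0, 0.4],
  ],
)

```text
t: 2.37
tcp_pos: [0.607, 0.3221, 0.0906]
tool_rot: [0.852, 0.524, 0.002, -0.001]
force: [0.0, 0.4, 0.2]
finger_gap: 0.702
```

Run:
```python
from rect import *
st()
d=snap("wrist","w2")
print("long",seg(d,(200,120,260,360),.006))
plan([608,314.4,30],rot(-27.6),.4)
```

```text
t 2.37 p [607.  322.1  90.6] psi -26.78 z [ 0.002  0.003 -1.   ] F [0.  0.4 0.2] gap 0.702 q [0.32 0.73 1.36 0.   1.05 0.79]
long (array([608.3, 314.5]), array([43.7, 80. ], dtype=float32), np.float32(62.4))
2 dp [  1.9  -7.4 -60.3] rot [-0.001 -0.002  0.014]
[[-3.0, 2.5, 30.1, -0.0004, -0.0012, 0.007, 0.4], [-2.9, 2.5, 30.2, -0.0004, -0.0012, 0.007, 0.4]]
```

View pics/w2.png

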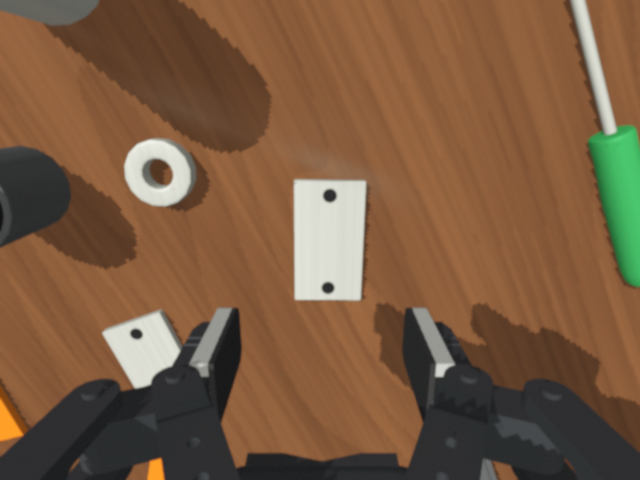

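Emit:
servo_tool(
  motion=[
    [-3, 2.5, 26, 0, -0.001, 0.006, 0.3],
    [-3, 2.5, 26, 0, -0.001, 0.006, 0.3],
    [-1, 0, 10, 0, 0, 0, 0.3],
    [0, 0, 5, 0, 0, 0, 0.3],
    [0, 0, 0, 0, 0, 0, 0.3],
    [0, 0, 0, 0, 0, 0, 0.3],
  ],
)

```text
t: 2.92
tcp_pos: [0.6156, 0.3172, 0.0376]
tool_rot: [0.854, 0.52, 0.011, 0.002]
force: [0.3, 0.4, 0.8]
finger_gap: 0.651
```

Run:
```python
from rect import *
st()
d=snap("wrist","w3")
plan([608.3,314.5,8],rot(-27.6),.3)
```

```text
t 2.92 p [615.6 317.2  37.6] psi -27.36 z [ 0.022  0.008 -1.   ] F [0.3 0.4 0.8] gap 0.651 q [0.31 0.8  1.39 0.   0.93 0.79]
1 dp [ -7.6  -2.8 -30. ] rot [ 0.016 -0.018  0.004]
[[-6.5, -6.0, 29.8, 0.0162, -0.018, 0.0044, 0.3]]
```

View pics/w3.png

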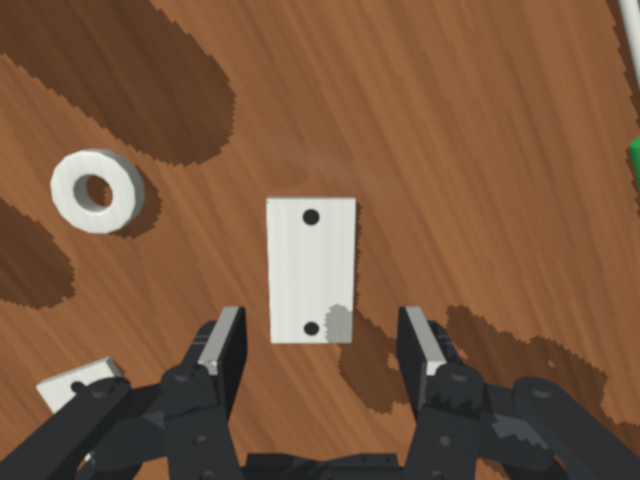

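Emit:
servo_tool(
  motion=[
    [-3.5, -3, 8, 0.008, -0.009, 0.002, 0.3],
    [-3.5, -3, 8, 0.008, -0.009, 0.002, 0.3],
    [0, 0, 6, 0, 0, 0, 0.3],
    [0, 0, 0, 0, 0, 0, 0.3],
    [0, 0, 0, 0, 0, 0, 0.3],
  ],
)

```text
t: 3.38
tcp_pos: [0.6094, 0.3148, 0.0183]
tool_rot: [0.855, 0.518, 0.002, 0.001]
force: [0.3, -0.1, -0.7]
finger_gap: 0.651
```

Run:
```python
from rect import *
st()
plan([608.3,314.5,8],rot(-27.6),.3)
```

```text
t 3.38 p [609.4 314.8  18.3] psi -27.58 z [ 0.005  0.001 -1.   ] F [ 0.3 -0.1 -0.7] gap 0.651 q [ 0.31  0.83  1.39 -0.    0.92  0.8 ]
1 dp [ -1.1  -0.3 -10.3] rot [ 0.003 -0.003  0.   ]
[[-0.8, -0.9, 10.3, 0.0035, -0.0034, 0.0004, 0.3]]
```

Run:
```python
from rect import *
for n,px,g,z0 in [("w3",[(246,308),(398,308)],.651*85,37.6),("w2",[(240,308),(405,308)],.702*85,90.6),("w1",[(200,319),(446,319)],85,263.4)]:
    d=load(f"pics/{n}.npz")
    o,v=ray(d,px); k=g/np.linalg.norm(v[0]-v[1]); print(n,np.round(o*1e3+v*k,1), "vs tcp z",z0)
```

```text
w3 [[594.1 336.3  70.7]
 [643.2 310.8  71.5]] vs tcp z 37.6
w2 [[584.4 342.4 124.9]
 [637.7 315.5 124.9]] vs tcp z 90.6
w1 [[574.1 306.5 305.1]
 [647.3 263.4 304.8]] vs tcp z 263.4
```

Emit:
servo_tool(
  motion=[
    [-1, -1, 7, 0.003, -0.003, 0, 0.3],
    [0, 0, 5, 0, 0, 0, 0.3],
    [0, 0, 0, 0, 0, 0, 0.3],
    [0, 0, 0, 0, 0, 0, 0.3],
  ],
)

```text
t: 3.72
tcp_pos: [0.6076, 0.3143, 0.0043]
tool_rot: [0.855, 0.518, -0.0, -0.0]
force: [-0.0, -1.0, 0.7]
finger_gap: 0.65
```

Run:
```python
from rect import *
st()
d=snap("wrist","w4")
crop(d,180,240,260,230,3,"pics/c6.png")
```

```text
t 3.72 p [607.6 314.3   4.3] psi -27.57 z [-0.001 -0.    -1.   ] F [-0.  -1.   0.7] gap 0.65 q [ 0.31  0.85  1.4  -0.    0.9   0.8 ]
```

View pics/c6.png

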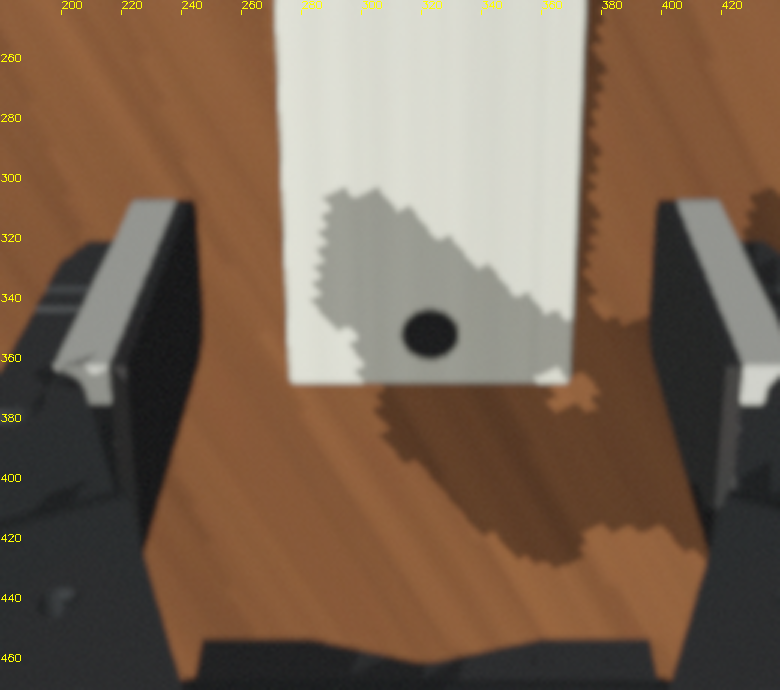

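Emit:
servo_tool(
  motion=[
    [0, 0, 4, 0, 0, 0, 0.2],
    [0, 0, 0, 0, 0, 0, 0.2],
    [0, 0, 0, 0, 0, 0, 0.2],
  ],
)

```text
t: 4.02
tcp_pos: [0.6078, 0.3143, 0.0001]
tool_rot: [0.855, 0.518, -0.0, -0.0]
force: [0.8, -0.3, 0.3]
finger_gap: 0.601
```

Run:
```python
from rect import *
st()
d=snap("side","s4")
print(proj(d,[[.608,.314,.0]]))
crop(d,255,90,160,130,5,"pics/c7.png")
```

```text
t 4.02 p [6.078e+02 3.143e+02 1.000e-01] psi -27.58 z [-0. -0. -1.] F [ 0.8 -0.3  0.3] gap 0.601 q [ 0.31  0.85  1.4  -0.    0.89  0.8 ]
[[334.577091   188.72971728]]
```

View pics/c7.png

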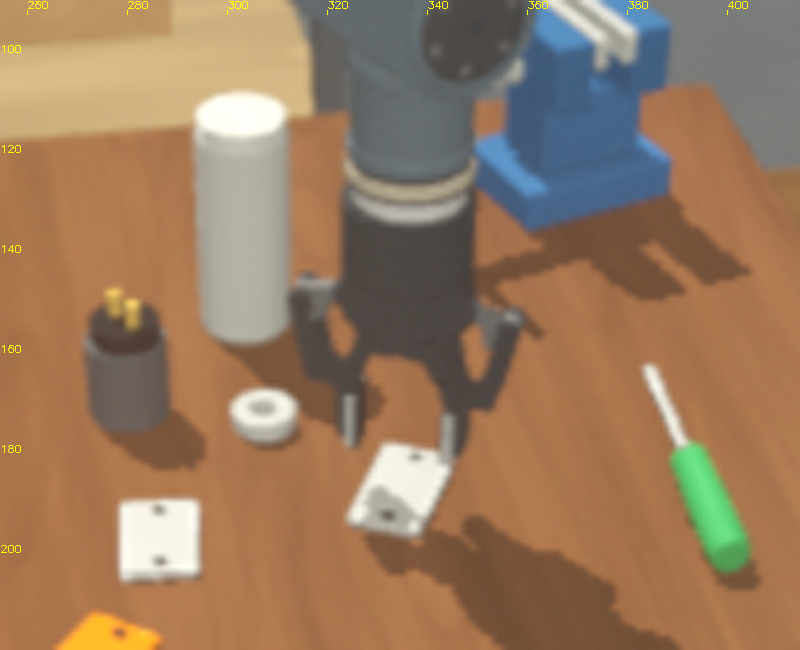

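Run:
```python
from rect import *
d=load("pics/s4.npz")
u=np.array([np.cos(np.radians(-27.6)),np.sin(np.radians(-27.6)),0])
for s in(-1,1):
  for z in (0,.005,.01,.015,.02): print(s,z,proj(d,np.array([.6078,.3143,z])+s*.03*u).round(1).tolist())
```

```text
-1 0 [[325.0, 186.9]]
-1 0.005 [[325.0, 185.5]]
-1 0.01 [[325.0, 184.2]]
-1 0.015 [[325.1, 182.8]]
-1 0.02 [[325.1, 181.5]]
1 0 [[344.1, 190.5]]
1 0.005 [[344.1, 189.1]]
1 0.01 [[344.2, 187.8]]
1 0.015 [[344.2, 186.4]]
1 0.02 [[344.3, 185.1]]
```

Emit:
servo_tool(
  motion=[
    [0, 0, 5, 0, 0, 0, 0.2],
    [0, 0, 4, 0, 0, 0, 0.2],
    [0, 0, 0, 0, 0, 0, 0.2],
  ],
)

```text
t: 4.32
tcp_pos: [0.6081, 0.3144, -0.0092]
tool_rot: [0.855, 0.518, 0.0, 0.0]
force: [0.8, -0.9, 0.2]
finger_gap: 0.6
```

Run:
```python
from rect import *
st()
d=snap("wrist","w5")
crop(d,180,240,260,230,3,"pics/c8.png")
d=snap("side","s5")
crop(d,295,150,80,70,8,"pics/c9.png")
```

```text
t 4.32 p [608.1 314.4  -9.2] psi -27.58 z [ 0.  0. -1.] F [ 0.8 -0.9  0.2] gap 0.6 q [ 0.31  0.87  1.4  -0.    0.88  0.8 ]
```

View pics/c8.png

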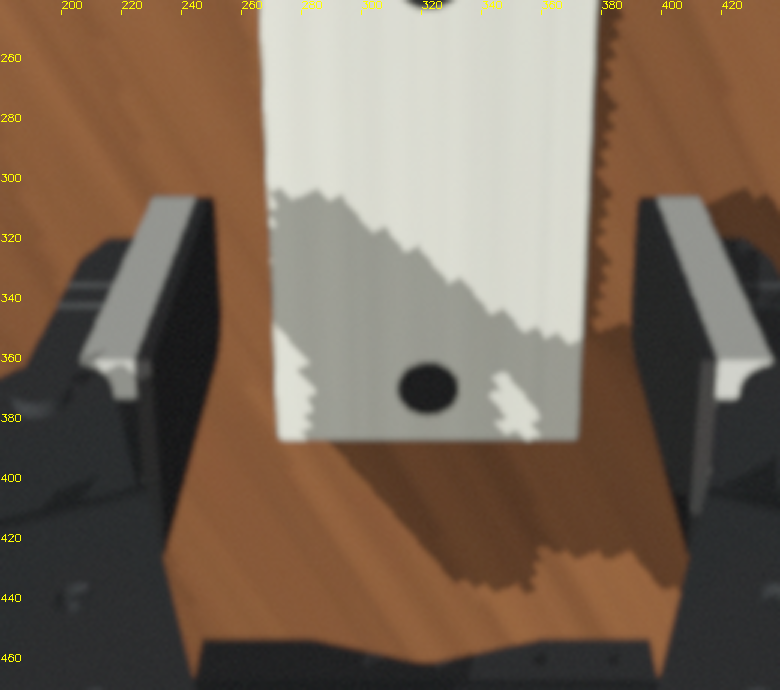

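View pics/c9.png

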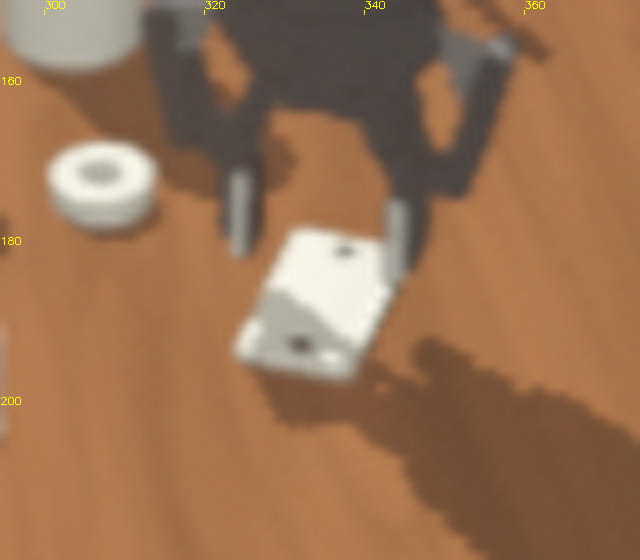

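Emit:
servo_tool(
  motion=[
    [0, 0, 4, 0, 0, 0, 0.2],
    [0, 0, 4, 0, 0, 0, 0.2],
    [0, 0, 0, 0, 0, 0, 0.2],
  ],
)

```text
t: 4.67
tcp_pos: [0.6088, 0.3147, -0.017]
tool_rot: [0.855, 0.518, 0.001, 0.0]
force: [-0.0, -0.0, -0.0]
finger_gap: 0.602
```

Run:
```python
from rect import *
st()
d=snap("side","s6")
crop(d,295,150,80,70,8,"pics/c10.png")
```

```text
t 4.67 p [608.8 314.7 -17. ] psi -27.57 z [ 0.002  0.001 -1.   ] F [-0. -0. -0.] gap 0.602 q [ 0.31  0.88  1.4  -0.    0.86  0.8 ]
```

View pics/c10.png

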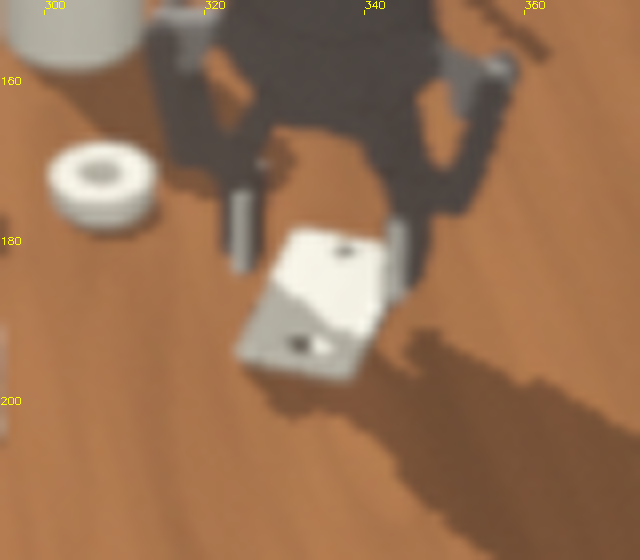

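Emit:
servo_tool(
  motion=[
    [0, 0, 4, 0, 0, 0, 0.2],
    [0, 0, 3, 0, 0, 0, 0.2],
    [0, 0, 0, 0, 0, 0, 0.2],
  ],
)

```text
t: 4.97
tcp_pos: [0.609, 0.3148, -0.0243]
tool_rot: [0.855, 0.518, 0.001, 0.0]
force: [-0.5, -1.0, -0.0]
finger_gap: 0.606
```

Run:
```python
from rect import *
st()
d=snap("side","s7")
crop(d,295,150,80,70,8,"pics/c11.png")
d=snap("wrist","w7")
crop(d,180,240,260,230,3,"pics/c12.png")
```

```text
t 4.97 p [609.  314.8 -24.3] psi -27.57 z [ 0.002  0.001 -1.   ] F [-0.5 -1.  -0. ] gap 0.606 q [ 0.31  0.89  1.4  -0.    0.85  0.8 ]
```

View pics/c11.png

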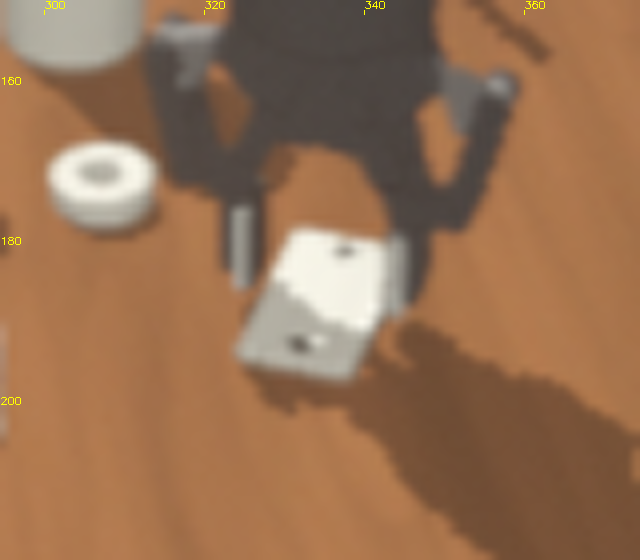

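View pics/c12.png

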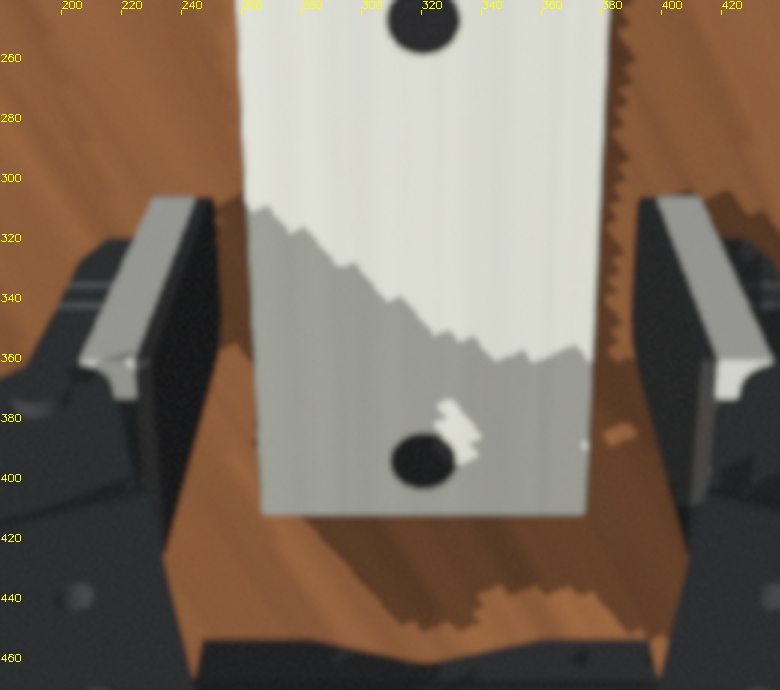

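Emit:
servo_tool(
  motion=[
    [0, 0, 3, 0, 0, 0, 0.1],
    [0, 0, 0, 0, 0, 0, 0.1],
    [0, 0, 0, 0, 0, 0, 0.1],
  ],
)

```text
t: 5.32
tcp_pos: [0.6096, 0.315, -0.0269]
tool_rot: [0.855, 0.518, 0.002, 0.0]
force: [0.0, 0.2, -0.2]
finger_gap: 0.552
```

Run:
```python
from rect import *
st()
d=snap("wrist","w8")
crop(d,180,240,260,230,3,"pics/c13.png")
```

```text
t 5.32 p [609.6 315.  -26.9] psi -27.57 z [ 0.004  0.001 -1.   ] F [ 0.   0.2 -0.2] gap 0.552 q [ 0.31  0.89  1.4  -0.    0.84  0.8 ]
```

View pics/c13.png

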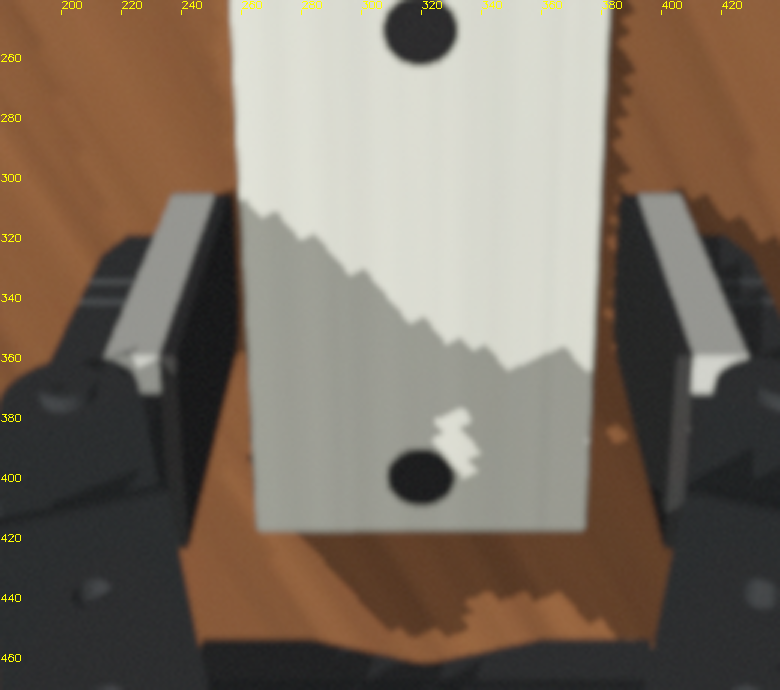

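Emit:
servo_tool(
  motion=[
    [0, -1, 1, 0, 0, 0, -0.3],
    [0, 0, 0, 0, 0, 0, -0.3],
    [0, 0, 0, 0, 0, 0, -0.3],
    [0, 0, 0, 0, 0, 0, -0.3],
  ],
  grip_force=50,
)

```text
t: 5.7
tcp_pos: [0.6092, 0.315, -0.0264]
tool_rot: [0.855, 0.518, 0.002, 0.001]
force: [-0.1, -0.2, -1.2]
finger_gap: 0.473
```

Run:
```python
from rect import *
st()
d=snap("wrist","w9")
crop(d,180,240,260,230,3,"pics/c14.png")
```

```text
t 5.7 p [609.2 315.  -26.4] psi -27.56 z [ 0.005  0.    -1.   ] F [-0.1 -0.2 -1.2] gap 0.473 q [ 0.32  0.89  1.4  -0.    0.84  0.8 ]
```

View pics/c14.png

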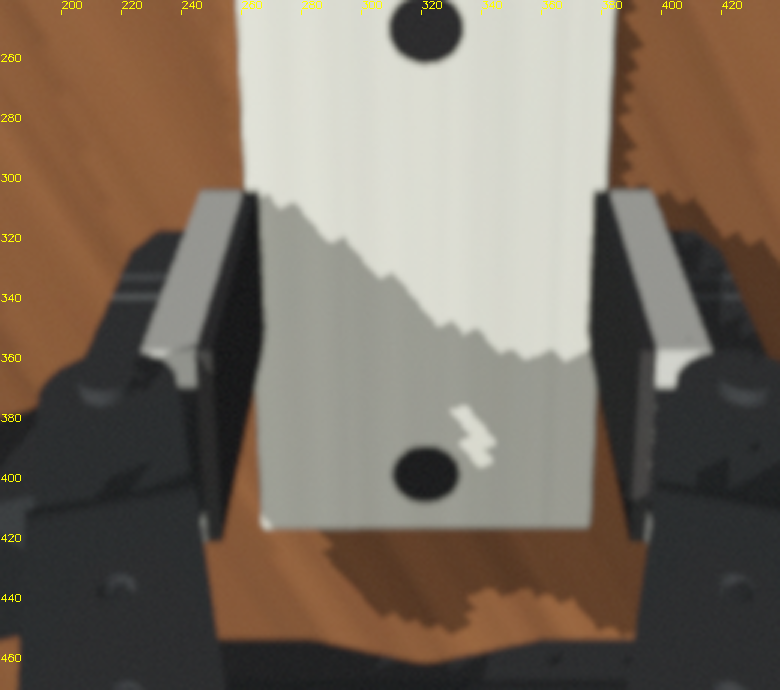

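Emit:
servo_tool(
  motion=[
    [0, 0, 0, 0, 0, 0, -0.3],
    [0, 0, 0, 0, 0, 0, -0.3],
  ],
)

```text
t: 5.92
tcp_pos: [0.6091, 0.315, -0.0265]
tool_rot: [0.855, 0.518, 0.002, 0.001]
force: [0.1, -0.0, 0.9]
finger_gap: 0.474
```

Run:
```python
from rect import *
st()
d=snap("side","s10")
crop(d,295,150,80,70,8,"pics/c15.png")
```

```text
t 5.92 p [609.1 315.  -26.5] psi -27.55 z [ 0.004  0.    -1.   ] F [ 0.1 -0.   0.9] gap 0.474 q [ 0.32  0.89  1.4  -0.    0.84  0.8 ]
```

View pics/c15.png

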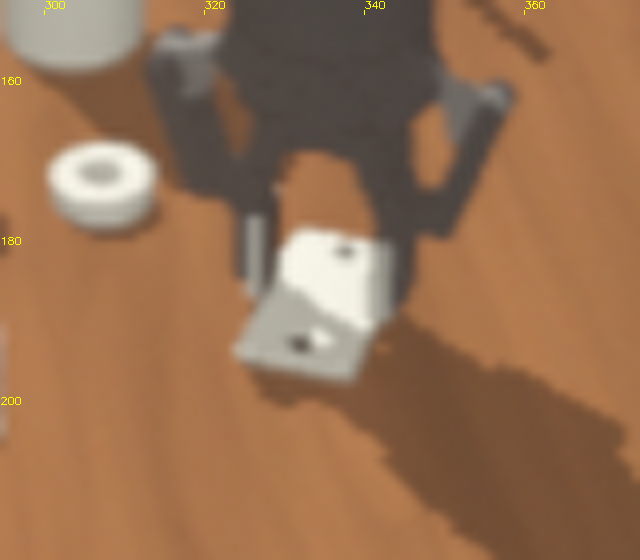

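Emit:
servo_tool(
  motion=[
    [0, 0, -8, 0, 0, 0, -0.3],
    [0, 0, -8, 0, 0, 0, -0.3],
    [0, 0, -8, 0, 0, 0, -0.3],
    [0, 0, 0, 0, 0, 0, -0.3],
  ],
)

```text
t: 6.3
tcp_pos: [0.608, 0.3148, -0.0016]
tool_rot: [0.855, 0.518, 0.001, 0.001]
force: [0.5, 0.0, -0.5]
finger_gap: 0.474
```

Run:
```python
from rect import *
st()
d=snap("side","s11")
crop(d,295,150,80,70,8,"pics/c16.png")
d=snap("wrist","w11")
```

```text
t 6.3 p [608.  314.8  -1.6] psi -27.55 z [ 0.002 -0.    -1.   ] F [ 0.5  0.  -0.5] gap 0.474 q [ 0.32  0.85  1.4  -0.    0.89  0.8 ]
```

View pics/c16.png

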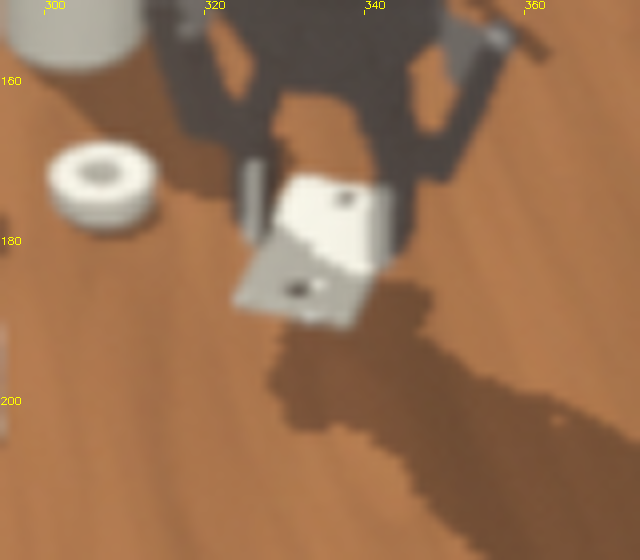

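View pics/w11.png

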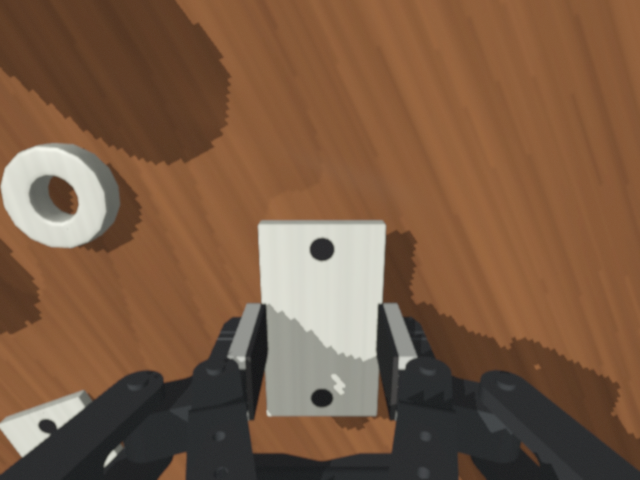

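Run:
```python
from rect import *
st()
plan([535,-130,200],rot(-6),-.3,vmax=36)
```

```text
t 6.4 p [607.2 314.5  -2.8] psi -27.56 z [ 0.    -0.001 -1.   ] F [-0.4  0.4 -1.2] gap 0.477 q [ 0.32  0.86  1.4  -0.    0.88  0.8 ]
14 dp [ -72.2 -444.5  202.8] rot [ 0.     0.001 -0.376]
[[-30.5, 10.1, -14.5, 0.0, 0.0001, -0.0269, -0.3], [-30.8, 9.3, -14.5, 0.0, 0.0001, -0.0269, -0.3], [-31.0, 8.5, -14.5, 0.0, 0.0001, -0.0269, -0.3], [-31.3, 7.6, -14.5, 0.0, 0.0001, -0.0269, -0.3], [-31.5, 6.8, -14.5, 0.0, 0.0001, -0.0269, -0.3], [-31.6, 5.9, -14.5, 0.0, 0.0001, -0.0269, -0.3], [-31.8, 5.1, -14.5, 0.0, 0.0001, -0.0269, -0.3], [-31.9, 4.2, -14.5, 0.0, 0.0001, -0.0269, -0.3], [-32.0, 3.4, -14.5, 0.0, 0.0001, -0.0269, -0.3], [-32.1, 2.5, -14.5, 0.0, 0.0001, -0.0269, -0.3], [-32.1, 1.6, -14.5, 0.0, 0.0001, -0.0269, -0.3], [-32.2, 0.8, -14.5, 0.0, 0.0001, -0.0269, -0.3], [-32.2, -0.1, -14.5, 0.0, 0.0001, -0.0269, -0.3], [-32.2, -0.9, -14.5, 0.0, 0.0001, -0.0269, -0.3]]
```

Emit:
servo_tool(
  motion=[
    [0, 0, -35, 0, 0, 0, -0.3],
    [-10, 3, -35, 0, 0, 0, -0.3],
    [-31, 10, -20, 0, 0, -0.03, -0.3],
    [-32, 9, -15, 0, 0, -0.03, -0.3],
    [-35, 9, -12, 0, 0, -0.03, -0.3],
    [-36, 8, -12, 0, 0, -0.03, -0.3],
    [-36, 8, -12, 0, 0, -0.03, -0.3],
    [-37, 7, -12, 0, 0, -0.03, -0.3],
    [-37, 6, -12, 0, 0, -0.03, -0.3],
    [-37, 5, -12, 0, 0, -0.03, -0.3],
    [-37, 4, -5, 0, 0, -0.03, -0.3],
    [-37, 3, -5, 0, 0, -0.03, -0.3],
  ],
)

```text
t: 7.4
tcp_pos: [0.5488, -0.061, 0.1873]
tool_rot: [0.759, 0.652, -0.003, -0.001]
force: [0.3, 0.1, -2.2]
finger_gap: 0.475
```

Run:
```python
from rect import *
st()
plan([535,-130,200],rot(-6),-.3,vmax=36)
```

```text
t 7.4 p [548.8 -61.  187.3] psi -8.69 z [-0.007 -0.002 -1.   ] F [ 0.3  0.1 -2.2] gap 0.475 q [-0.31  0.45  1.63 -0.01  1.07 -0.16]
2 dp [-13.8 -69.   12.7] rot [-0.006  0.003 -0.047]
[[-35.1, -1.6, -6.2, -0.0032, 0.0016, -0.0234, -0.3], [-35.1, -2.4, -6.3, -0.0032, 0.0016, -0.0234, -0.3]]
```

Emit:
servo_tool(
  motion=[
    [-25, -2, -4, -0.003, 0.001, -0.023, -0.3],
    [-15, -2, -3, -0.003, 0.001, -0.023, -0.3],
    [0, 0, 0, 0, 0, 0, -0.3],
    [0, 0, 0, 0, 0, 0, -0.3],
  ],
)

```text
t: 7.73
tcp_pos: [0.5381, -0.1113, 0.1966]
tool_rot: [0.746, 0.666, -0.001, 0.003]
force: [-0.0, 0.9, -2.4]
finger_gap: 0.473
```

Run:
```python
from rect import *
st()
d=snap("wrist","w12")
```

```text
t 7.73 p [ 538.1 -111.3  196.6] psi -6.5 z [ 0.003 -0.006 -1.   ] F [-0.   0.9 -2.4] gap 0.473 q [-0.4   0.43  1.63 -0.    1.07 -0.29]
```

View pics/w12.png

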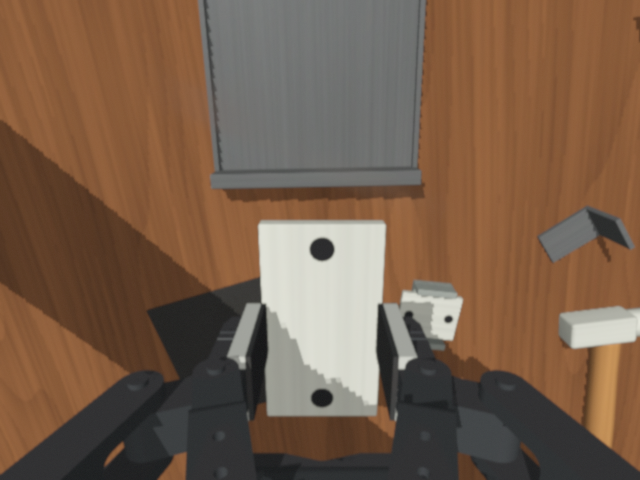

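Run:
```python
from rect import *
d=load("pics/w12.npz")
print(d["world_from_camera"][:3,3])
crop(d,195,140,250,60,3,"pics/c17.png")
crop(d,380,270,100,90,5,"pics/c18.png")
```

```text
[ 0.54656741 -0.03197432  0.36823261]
```

View pics/c17.png

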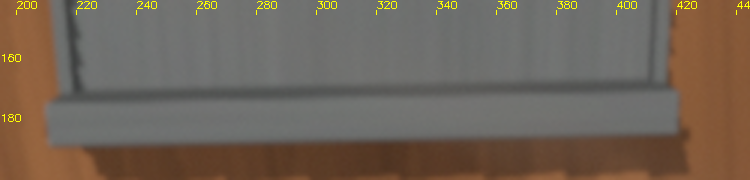

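View pics/c18.png

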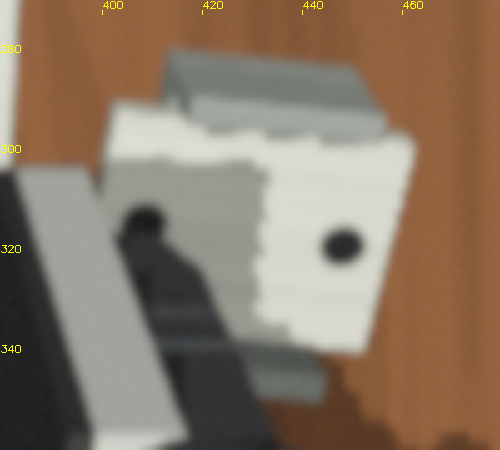

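Run:
```python
from rect import *
d=load("pics/w12.npz")
f=lambda p:np.array(p,float)/3+[195-.5,140-.5]
a=onz(d,f([(80,93),(665,82)]),.003)*1e3
b=onz(d,f([(45,102),(678,90)]),.026)*1e3
c=onz(d,f([(48,145),(678,133)]),.026)*1e3
r=onz(d,f([(66,60),(655,60)]),.008)*1e3
print(a.round(1),b.round(1),c.round(1),r.round(1))
for q in(a,b,c):
  v=q[1]-q[0]; print(np.degrees(np.arctan2(v[1],v[0])),q.mean(0))
u=np.array([np.cos(np.radians(84.1)),np.sin(np.radians(84.1))])
for q in(a,b,c,r): print((q[:,:2]@u).round(1), (q[:,:2]@[u[1],-u[0]]).round(1))
print("c",seg(load("pics/w12.npz"),(395,280,80,80),.014,120))
```

```text
[[455.3 -79.9   3. ]
 [622.6 -95.9   3. ]] [[451.2 -78.2  26. ]
 [621.2 -94.4  26. ]] [[ 449.7  -89.8   26. ]
 [ 620.7 -106.2   26. ]] [[454.4 -69.6   8. ]
 [619.  -88.5   8. ]]
-5.48150519127194 [538.97001812 -87.89066874   3.        ]
-5.471880849618294 [536.228465   -86.30172587  26.        ]
-5.462173904630497 [535.24497812 -97.98611136  26.        ]
[-32.6 -31.4] [461.1 629.2]
[-31.4 -30.1] [456.9 627.6]
[-43.1 -41.8] [456.6 628.4]
[-22.6 -24.4] [459.2 624.9]
c (array([ 624.9, -243.5]), array([62.2, 75.5], dtype=float32), np.float32(86.6))
```

Run:
```python
from rect import *
from scipy.spatial.transform import Rotation as R
d=load("pics/w12.npz")
crop(d,240,200,165,230,3,"pics/c19.png")
tcp=np.array([538.1,-111.3,196.6])
from station import manip
s=manip.sense()
for h in(26,32.5,39):
  P=onz(d,[(259,221),(385,221),(378,415),(267,416)],(tcp[2]+h)/1e3)*1e3
  Q=R.from_euler('z',0).apply(P-tcp); T=rot(-6.5).inv().apply(P-tcp)
  print(h,T.round(1).tolist(), T.mean(0).round(1))
st()
plan([540.2,-38,30],rot(-5.7),-.3,vmax=36)
```

```text
26 [[38.6, -22.4, -26.0], [38.6, 22.6, -26.0], [-46.2, 23.7, -26.0], [-46.5, -23.0, -26.0]] [ -3.9   0.2 -26. ]
32.5 [[40.5, -21.4, -32.5], [40.4, 21.6, -32.5], [-40.5, 22.6, -32.5], [-40.9, -22.0, -32.5]] [ -0.1   0.2 -32.5]
39 [[42.3, -20.5, -39.0], [42.3, 20.6, -39.0], [-34.9, 21.5, -39.0], [-35.2, -21.0, -39.0]] [  3.6   0.1 -39. ]
t 7.78 p [ 538.3 -111.1  196.5] psi -6.45 z [ 0.003 -0.006 -1.   ] F [ 0.6 -0.4 -1.8] gap 0.473 q [-0.4   0.43  1.63 -0.01  1.07 -0.29]
6 dp [   1.9   73.1 -166.5] rot [ 0.004  0.006 -0.013]
[[12.3, -1.2, 27.7, 0.0007, 0.001, -0.0022, -0.3], [12.3, -1.1, 27.7, 0.0007, 0.001, -0.0022, -0.3], [12.3, -1.1, 27.7, 0.0007, 0.001, -0.0022, -0.3], [12.2, -1.0, 27.7, 0.0007, 0.001, -0.0022, -0.3], [12.2, -1.0, 27.7, 0.0007, 0.001, -0.0022, -0.3], [12.2, -0.9, 27.7, 0.0007, 0.001, -0.0022, -0.3]]
```

View pics/c19.png

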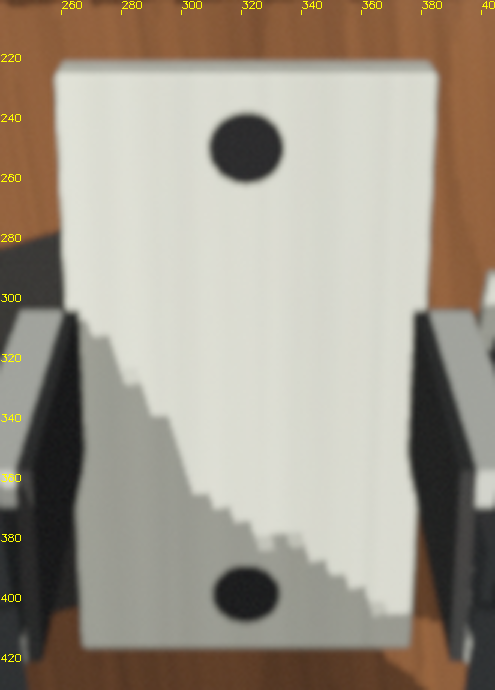

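Emit:
servo_tool(
  motion=[
    [13, -1, 28, 0.001, 0.001, -0.002, -0.3],
    [13, -1, 28, 0.001, 0.001, -0.002, -0.3],
    [13, -1, 28, 0.001, 0.001, -0.002, -0.3],
    [13, -1, 28, 0.001, 0.001, -0.002, -0.3],
    [13, -1, 28, 0, 0.001, -0.002, -0.3],
    [12, 0, 25, 0, 0, -0.002, -0.3],
    [0, 0, 0, 0, 0, 0, -0.3],
    [0, 0, 0, 0, 0, 0, -0.3],
  ],
)

```text
t: 8.45
tcp_pos: [0.5465, -0.0235, 0.0257]
tool_rot: [0.739, 0.674, 0.001, 0.003]
force: [0.8, -0.5, -1.5]
finger_gap: 0.472
```

Run:
```python
from rect import *
st()
plan([540.8,-38,-15],rot(-5.7),-.3,n=3)
```

```text
t 8.45 p [546.5 -23.5  25.7] psi -5.28 z [ 0.006 -0.002 -1.   ] F [ 0.8 -0.5 -1.5] gap 0.472 q [-0.25  0.69  1.77 -0.    0.68 -0.15]
3 dp [ -5.7 -14.5 -40.7] rot [0.006 0.002 0.007]
[[-5.0, -1.5, 13.6, 0.0021, 0.0006, 0.0024, -0.3], [-5.0, -1.5, 13.6, 0.0021, 0.0006, 0.0024, -0.3], [-5.0, -1.5, 13.6, 0.0021, 0.0006, 0.0024, -0.3]]
```

Emit:
servo_tool(
  motion=[
    [-5, -1.5, 13, 0.002, 0.001, 0.002, -0.3],
    [-5, -1.5, 13, 0.002, 0.001, 0.002, -0.3],
    [-3, -1.5, 10, 0.002, 0, 0.002, -0.3],
    [0, 0, 0, 0, 0, 0, -0.3],
    [0, 0, 0, 0, 0, 0, -0.3],
  ],
)

```text
t: 8.87
tcp_pos: [0.5457, -0.0354, -0.0064]
tool_rot: [0.74, 0.673, 0.003, 0.004]
force: [-0.6, -0.4, -1.6]
finger_gap: 0.476
```

Run:
```python
from rect import *
st()
plan([540.7,-42,-23],rot(-5.7),-.3,n=2)
```

```text
t 8.87 p [545.7 -35.4  -6.4] psi -5.39 z [ 0.009 -0.002 -1.   ] F [-0.6 -0.4 -1.6] gap 0.476 q [-0.27  0.75  1.78  0.    0.61 -0.18]
2 dp [ -5.   -6.6 -16.6] rot [0.009 0.001 0.005]
[[-3.5, -2.2, 8.3, 0.0046, 0.0005, 0.0027, -0.3], [-3.5, -2.2, 8.3, 0.0046, 0.0005, 0.0027, -0.3]]
```

Emit:
servo_tool(
  motion=[
    [-3, -4, 6, 0.006, 0.001, 0.004, -0.3],
    [-2, -2, 6, 0.004, 0, 0.002, -0.3],
    [0, -1, 2, 0.002, 0, 0, -0.3],
    [0, 0, 0, 0, 0, 0, -0.3],
  ],
)

```text
t: 9.2
tcp_pos: [0.5403, -0.0411, -0.0184]
tool_rot: [0.742, 0.67, 0.0, 0.001]
force: [0.2, -0.1, -2.8]
finger_gap: 0.471
```

Run:
```python
from rect import *
st()
plan([540.7,-42,-23],rot(-5.7),-.3,n=1)
```

```text
t 9.2 p [540.3 -41.1 -18.4] psi -5.79 z [ 0.002 -0.001 -1.   ] F [ 0.2 -0.1 -2.8] gap 0.471 q [-0.28  0.77  1.79 -0.    0.58 -0.18]
1 dp [ 0.4 -0.9 -4.6] rot [ 0.003  0.001 -0.002]
[[-0.8, 0.4, 4.6, 0.0025, 0.0011, -0.0016, -0.3]]
```

Emit:
servo_tool(
  motion=[
    [0, 0, 4, 0.002, 0.001, 0, -0.3],
    [-2, 0, 0, 0, 0, 0, -0.3],
    [-2, 0, 0, 0, 0, 0, -0.3],
    [0, 0, 0, 0, 0, 0, -0.3],
  ],
)

```text
t: 9.53
tcp_pos: [0.5402, -0.0455, -0.0226]
tool_rot: [0.742, 0.67, 0.0, 0.0]
force: [-0.6, -0.4, -1.8]
finger_gap: 0.474
```

Run:
```python
from rect import *
st()
```

```text
t 9.53 p [540.2 -45.5 -22.6] psi -5.79 z [ 0.001 -0.    -1.   ] F [-0.6 -0.4 -1.8] gap 0.474 q [-0.29  0.78  1.79  0.    0.58 -0.19]
```

Emit:
servo_tool(
  motion=[
    [-1.5, 0, 0.5, 0, 0, 0, -0.3],
    [-1, 0, 0, 0, 0, 0, -0.3],
    [0, 0, 0, 0, 0, 0, -0.3],
  ],
)

```text
t: 9.78
tcp_pos: [0.5403, -0.0453, -0.0228]
tool_rot: [0.742, 0.67, 0.002, -0.001]
force: [0.2, 0.7, -2.4]
finger_gap: 0.471
```

Run:
```python
from rect import *
st()
```

```text
t 9.78 p [540.3 -45.3 -22.8] psi -5.89 z [ 0.002  0.004 -1.   ] F [ 0.2  0.7 -2.4] gap 0.471 q [-0.29  0.78  1.79  0.01  0.58 -0.2 ]
```

Emit:
servo_tool(
  motion=[
    [-2.5, 0, 0, 0, 0, 0, -0.3],
    [-2.5, 0, 0, 0, 0, 0, -0.3],
  ],
)

```text
t: 9.95
tcp_pos: [0.5399, -0.0458, -0.0226]
tool_rot: [0.743, 0.669, 0.004, -0.003]
force: [5.3, 15.6, -1.4]
finger_gap: 0.474
```

Run:
```python
from rect import *
st()
d=snap("wrist","w13")
d=snap("side","s13")
crop(d,290,220,90,90,7,"pics/c20.png")
d=snap("scene","p13")
crop(d,250,180,130,110,6,"pics/c21.png")
```

```text
t 9.95 p [539.9 -45.8 -22.6] psi -6.05 z [ 0.002  0.01  -1.   ] F [ 5.3 15.6 -1.4] gap 0.474 q [-0.3   0.78  1.79  0.02  0.58 -0.21]
```

View pics/w13.png

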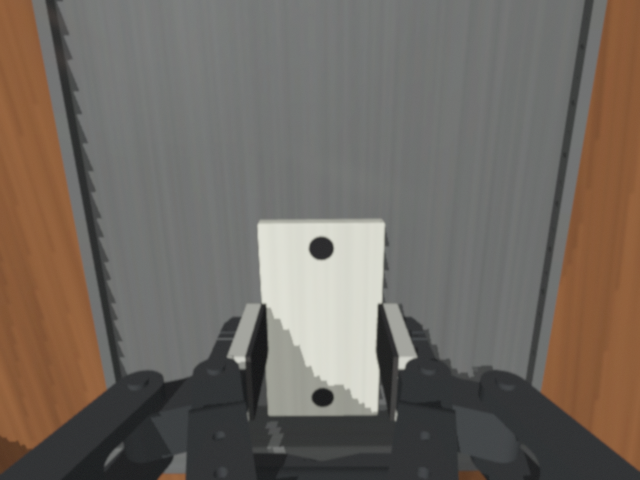

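View pics/c21.png

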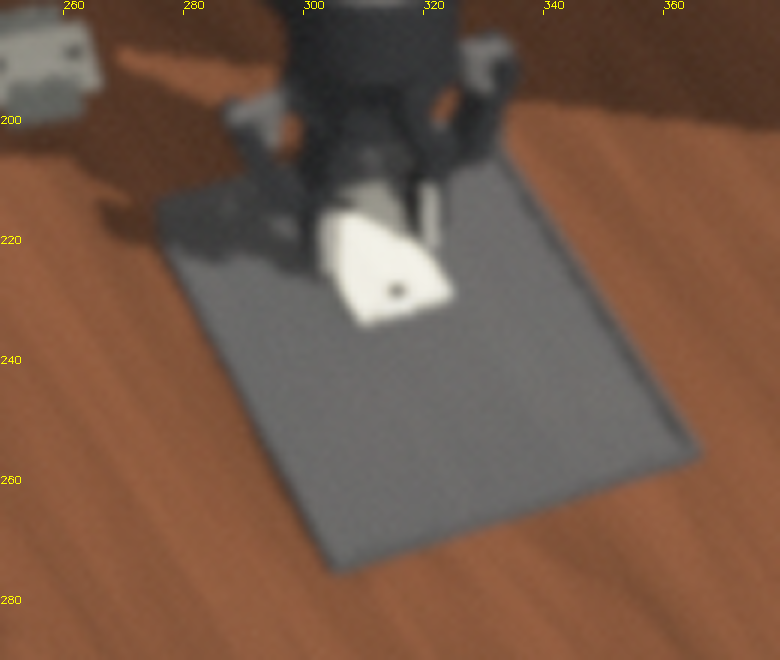

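Run:
```python
from rect import *
d=load("pics/w13.npz")
crop(d,30,180,110,140,5,"pics/c22.png")
crop(d,500,180,110,140,5,"pics/c23.png")
```

```text
(no output)
```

View pics/c22.png

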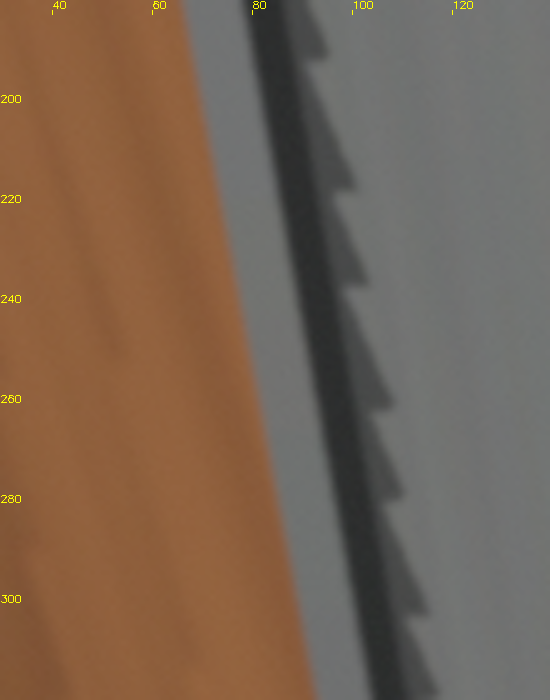

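View pics/c23.png

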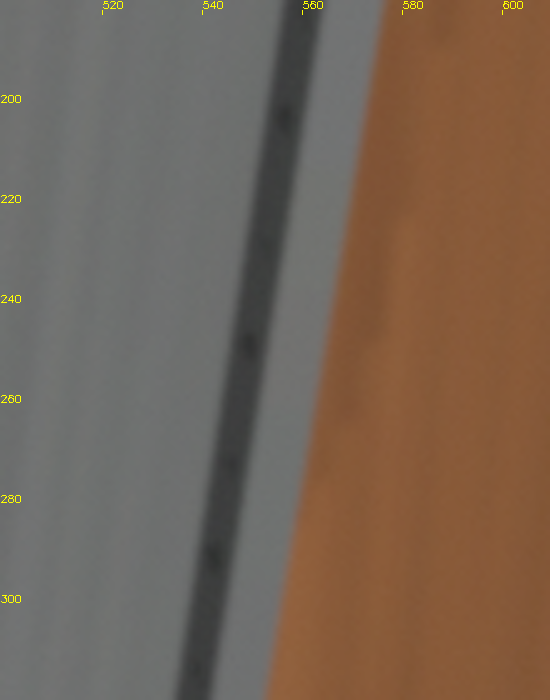

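Run:
```python
from rect import *
d=load("pics/w13.npz")
f=lambda x,p:np.array(p,float)/5+[x-.5,179.5]
l=onz(d,f(30,[(186,20),(316,690)]),.008)*1e3; r=onz(d,f(500,[(386,20),(267,690)]),.008)*1e3
for q in(l,r): v=q[0]-q[1]; print(np.degrees(np.arctan2(v[1],v[0])),q.round(1).tolist())
a=np.radians(84.3); u=np.array([np.cos(a),np.sin(a)]); n=np.array([u[1],-u[0]])
print("rim n",(l[:,:2]@n).round(1),(r[:,:2]@n).round(1))
# plate top far end corners
pt=onz(d,[(258,221),(385,220)],.009)*1e3; print("plate far end", pt.round(1), (pt[:,:2]@n), (pt[:,:2]@u))
print("mid n", (l[:,:2]@n).mean()/2+(r[:,:2]@n).mean()/2, "tcp n", np.array([539.9,-45.8])@n, "foot", np.array([536.2,-86.6])@n, np.array([536.2,-86.6])@u)
st()
```

```text
84.61391138669174 [[459.7, 15.4, 8.0], [455.0, -34.8, 8.0]]
84.20288534520452 [[631.3, -2.8, 8.0], [626.2, -53.0, 8.0]]
rim n [455.9 456.2] [628.4 628.3]
plate far end [[522.2  -4.1   9. ]
 [565.8  -8.4   9. ]] [520.04795802 563.86986821] [47.73887251 47.80834344]
mid n 542.1994461112304 tcp n 541.7793467603246 foot 542.1498869410087 -32.9165625461029
t 10.1 p [539.9 -45.8 -22.6] psi -6.01 z [ 0.002  0.009 -1.   ] F [ 3.7 11.9 -1.3] gap 0.473 q [-0.3   0.78  1.79  0.02  0.58 -0.21]
```

Emit:
servo_tool(
  motion=[
    [-0.5, 0, 1, 0, 0, 0, -0.3],
    [0, 0, 0, 0, 0, 0, 0.1],
    [0, 0, 0, 0, 0, 0, 0.2],
    [0, 0, 0, 0, 0, 0, 0.2],
    [0, 0, -12, 0, 0, 0, 0.2],
    [0, 0, -25, 0, 0, 0, 0.2],
    [0, 0, -30, 0, 0, 0, 0.2],
    [0, 0, -30, 0, 0, 0, 0.2],
    [0, 0, 0, 0, 0, 0, 0.4],
  ],
)

```text
t: 10.85
tcp_pos: [0.5393, -0.0487, 0.079]
tool_rot: [0.743, 0.669, 0.003, -0.003]
force: [1.1, -0.6, 0.7]
finger_gap: 0.698
```

Run:
```python
from rect import *
st()
d=snap("wrist","w14")
crop(d,150,180,340,260,2,"pics/c24.png")
```

```text
t 10.85 p [539.3 -48.7  79. ] psi -6.02 z [ 0.     0.008 -1.   ] F [ 1.1 -0.6  0.7] gap 0.698 q [-0.3   0.6   1.75  0.01  0.8  -0.2 ]
```

View pics/w14.png

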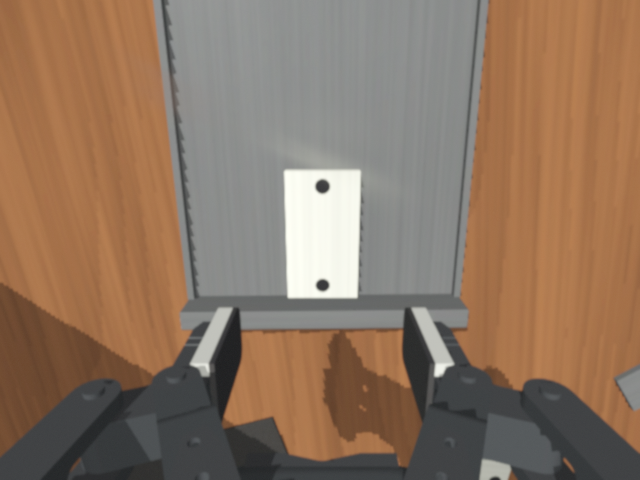

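Run:
```python
from rect import *
d=load("pics/w1.npz")
print("orange corners",(onz(d,[(200,307),(240,312),(235,364),(198,360),(85,247),(115,300),(80,311),(50,258)],.006)*1e3).round(0).tolist())
d=load("pics/w14.npz"); L=seg(d,(270,160,110,150),.009,185); print(L)
a=np.radians(84.4); u=np.array([np.cos(a),np.sin(a)]);print(L[0]@u, L[0]@[u[1],-u[0]])
st()
plan([458.7,295.7,60],rot(-6.5),.3,vmax=37)
```

```text
orange corners [[415.0, 226.0, 6.0], [450.0, 198.0, 6.0], [407.0, 144.0, 6.0], [372.0, 171.0, 6.0], [350.0, 347.0, 6.0], [337.0, 282.0, 6.0], [294.0, 291.0, 6.0], [308.0, 357.0, 6.0]]
(array([539.7, -45.7]), array([44.2, 80.2], dtype=float32), np.float32(84.0))
7.183598820843275 541.5837662891875
t 10.9 p [538.2 -48.4  77.3] psi -6.03 z [-0.002  0.009 -1.   ] F [0.4 0.4 0.6] gap 0.7 q [-0.3   0.6   1.75  0.01  0.8  -0.2 ]
10 dp [-79.5 344.1 -17.3] rot [-0.003 -0.009  0.008]
[[33.4, -11.5, 2.1, -0.0003, -0.0009, 0.0008, 0.3], [33.4, -11.5, 2.0, -0.0003, -0.0009, 0.0008, 0.3], [33.4, -11.6, 2.0, -0.0003, -0.0009, 0.0008, 0.3], [33.3, -11.6, 2.0, -0.0003, -0.0009, 0.0008, 0.3], [33.3, -11.6, 1.9, -0.0003, -0.0009, 0.0008, 0.3], [33.3, -11.7, 1.9, -0.0003, -0.0009, 0.0008, 0.3], [33.3, -11.7, 1.9, -0.0003, -0.0009, 0.0008, 0.3], [33.3, -11.7, 1.8, -0.0003, -0.0009, 0.0008, 0.3], [33.3, -11.7, 1.8, -0.0003, -0.0009, 0.0008, 0.3], [33.3, -11.8, 1.8, -0.0003, -0.0009, 0.0008, 0.3]]
```

Emit:
servo_tool(
  motion=[
    [33, -11, 0, 0, -0.001, 0.001, 0.3],
    [33, -11, 0, 0, -0.001, 0.001, 0.3],
    [33, -11, 0, 0, -0.001, 0.001, 0.3],
    [33, -11, 0, 0, -0.001, 0.001, 0.3],
    [33, -11, 0, 0, -0.001, 0.001, 0.3],
    [33, -12, 0, 0, -0.001, 0.001, 0.3],
    [33, -12, 0, 0, -0.001, 0.001, 0.3],
    [33, -12, 5, 0, -0.001, 0.001, 0.3],
    [33, -12, 5, 0, -0.001, 0, 0.3],
    [20, -5, 5, 0, 0, 0, 0.3],
    [0, 0, 0, 0, 0, 0, 0.3],
    [0, 0, 0, 0, 0, 0, 0.3],
  ],
)

```text
t: 11.9
tcp_pos: [0.4642, 0.2854, 0.0609]
tool_rot: [0.75, 0.662, -0.003, 0.002]
force: [0.6, 0.2, 0.1]
finger_gap: 0.649
```

Run:
```python
from rect import *
st()
d=snap("wrist","w15")
plan([458.7,295.7,20],rot(-6.5),.3,n=2)
```

```text
t 11.9 p [464.2 285.4  60.9] psi -7.15 z [-0.002 -0.007 -1.   ] F [0.6 0.2 0.1] gap 0.649 q [ 0.35  0.63  1.75 -0.01  0.77  0.48]
2 dp [ -5.5  10.7 -40.9] rot [-0.001  0.007 -0.012]
[[5.1, -3.4, 20.4, -0.0006, 0.0033, -0.0062, 0.3], [5.1, -3.4, 20.4, -0.0006, 0.0033, -0.0062, 0.3]]
```

View pics/w15.png

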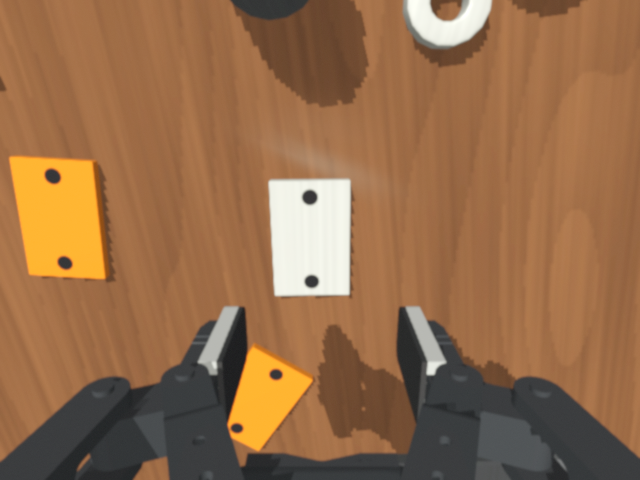

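The near steel plate is at (311,238), between the fingers. The orange plates at (60,218) and (270,398) are clear of it. I'll measure it and descend.

Run:
```python
from rect import *
d=load("pics/w15.npz"); print(seg(d,(255,165,110,145),.006,185))
```

```text
(array([458.4, 290.9]), array([43.7, 68.4], dtype=float32), np.float32(83.6))
```

Emit:
servo_tool(
  motion=[
    [6, -4, 22, 0, 0.003, -0.006, 0.3],
    [6, -4, 22, 0, 0.003, -0.006, 0.3],
    [1, 0, 15, 0, 0, 0, 0.3],
    [0, 0, 0, 0, 0, 0, 0.3],
    [0, 0, 0, 0, 0, 0, 0.3],
  ],
)

```text
t: 12.37
tcp_pos: [0.4612, 0.2926, 0.0015]
tool_rot: [0.749, 0.663, 0.0, 0.001]
force: [0.6, 0.4, 0.0]
finger_gap: 0.649
```

Run:
```python
from rect import *
st()
plan([458.7,295.7,-20],rot(-6.5),.3,n=2)
```

```text
t 12.37 p [461.2 292.6   1.5] psi -6.96 z [ 0.001 -0.001 -1.   ] F [0.6 0.4 0. ] gap 0.649 q [ 0.36  0.73  1.77 -0.    0.63  0.49]
2 dp [ -2.5   3.1 -21.5] rot [ 0.001  0.001 -0.008]
[[1.4, -1.5, 10.7, 0.0007, 0.0004, -0.004, 0.3], [1.4, -1.4, 10.7, 0.0007, 0.0004, -0.004, 0.3]]
```

Emit:
servo_tool(
  motion=[
    [2, -2.5, 10, 0, 0, 0.008, 0.2],
    [2, -2, 10, 0, 0, 0.004, 0.2],
    [1, -1, 5, 0, 0, 0, 0.15],
    [0, 0, 0, 0, 0, 0, 0.15],
    [0, 0, 0, 0, 0, 0, 0.15],
  ],
)

```text
t: 12.78
tcp_pos: [0.459, 0.2962, -0.0233]
tool_rot: [0.755, 0.656, 0.002, 0.002]
force: [0.1, 0.1, 0.4]
finger_gap: 0.577
```

Run:
```python
from rect import *
st()
plan([458.7,295.7,-26.5],rot(-6.5),.3,n=1)
```

```text
t 12.78 p [459.  296.2 -23.3] psi -8.02 z [ 0.005 -0.    -1.   ] F [0.1 0.1 0.4] gap 0.577 q [ 0.37  0.78  1.78 -0.    0.58  0.51]
1 dp [-0.3 -0.5 -3.2] rot [ 0.005 -0.001 -0.027]
[[-0.6, -0.2, 3.2, 0.005, -0.0006, -0.0265, 0.3]]
```

Emit:
servo_tool(
  motion=[
    [-0.5, 0, 3, 0.005, 0, -0.028, 0.1],
    [0, 0, 1, 0, 0, 0, 0.1],
    [0, 0, 0, 0, 0, 0, -0.3],
    [0, 0, 0, 0, 0, 0, -0.3],
    [0, 0, 0, 0, 0, 0, -0.3],
    [0, 0, 0, 0, 0, 0, -0.3],
  ],
)

```text
t: 13.28
tcp_pos: [0.4594, 0.2964, -0.0257]
tool_rot: [0.746, 0.666, 0.001, 0.0]
force: [0.5, -0.5, -0.6]
finger_gap: 0.47
```

Run:
```python
from rect import *
st()
d=snap("wrist","w16")
crop(d,220,160,200,270,2,"pics/c25.png")
```

```text
t 13.28 p [459.4 296.4 -25.7] psi -6.41 z [ 0.002  0.001 -1.   ] F [ 0.5 -0.5 -0.6] gap 0.47 q [0.37 0.78 1.78 0.   0.58 0.48]
```

View pics/c25.png

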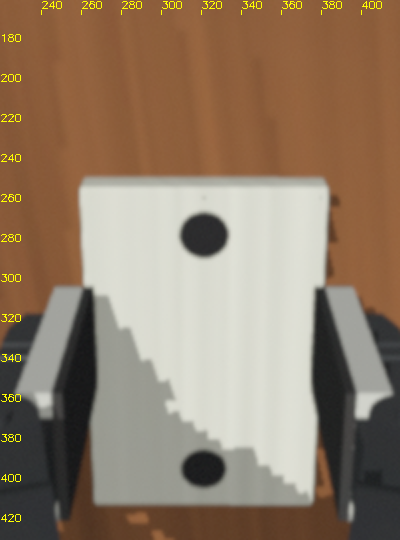

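```bash
cat > tgt.py <<'E'
from rect import *
a=np.radians(84.4); U=np.array([np.cos(a),np.sin(a)]); N=np.array([U[1],-U[0]])
def tcp_for(uc,nc,zb,tilt,px,pz,psi=-5.6):
    Rt=rot(psi,tilt); B=np.r_[U*uc+N*nc,zb]
    M=Rt.as_matrix(); return B-px*M[:,0]-0*M[:,1]+pz*M[:,2],Rt
E
python3 - <<'E'
from tgt import *
p,Rt=tcp_for(58.5,541.8,7.5+30,-7.6,-5.5,25.7); print(p)
plan(p,Rt,-.3,vmax=36)
E
```

```text
[545.123113     7.39328735  11.29835047]
9 dp [  85.8 -289.    37. ] rot [ 0.001 -0.134 -0.014]
[[-30.8, 13.1, -4.1, 0.0001, -0.0149, -0.0016, -0.3], [-30.9, 13.0, -3.7, 0.0001, -0.0149, -0.0016, -0.3], [-31.0, 13.0, -3.2, 0.0001, -0.0149, -0.0016, -0.3], [-31.1, 12.9, -2.8, 0.0001, -0.0149, -0.0016, -0.3], [-31.1, 12.9, -2.3, 0.0001, -0.0149, -0.0016, -0.3], [-31.2, 12.8, -1.8, 0.0001, -0.0149, -0.0016, -0.3], [-31.2, 12.8, -1.4, 0.0001, -0.0149, -0.0016, -0.3], [-31.2, 12.7, -0.9, 0.0001, -0.0149, -0.0016, -0.3], [-31.3, 12.7, -0.4, 0.0001, -0.0149, -0.0016, -0.3]]
```

Emit:
servo_tool(
  motion=[
    [0, 0, -30, 0, 0, 0, -0.3],
    [0, 0, -30, 0, 0, 0, -0.3],
    [-15, 6, -10, 0, -0.01, 0, -0.3],
    [-31, 13, -3, 0, -0.015, -0.002, -0.3],
    [-31, 13, -3, 0, -0.015, -0.002, -0.3],
    [-31, 13, -3, 0, -0.015, -0.002, -0.3],
    [-31, 13, -3, 0, -0.015, -0.002, -0.3],
    [-31, 13, -3, 0, -0.015, -0.002, -0.3],
    [-31, 13, -2, 0, -0.015, -0.002, -0.3],
    [-31, 13, -2, 0, -0.015, -0.002, -0.3],
    [-25, 8, 0, 0, -0.015, -0.002, -0.3],
    [0, 0, 0, 0, 0, 0, -0.3],
  ],
)

```text
t: 14.33
tcp_pos: [0.5393, 0.0123, 0.079]
tool_rot: [0.736, 0.673, -0.054, 0.048]
force: [-0.3, 0.6, -1.5]
finger_gap: 0.467
```

Run:
```python
from tgt import *
st()
p,Rt=tcp_for(58.5,541.8,7.5+25,-7.6,-5.5,25.7); print(p)
plan(p,Rt,-.3,vmax=30)
```

```text
t 14.33 p [539.3  12.3  79. ] psi -5.18 z [-0.015 -0.142 -0.99 ] F [-0.3  0.6 -1.5] gap 0.467 q [-0.1   0.61  1.74 -0.2   0.81  0.13]
[545.123113     7.39328735   6.29835047]
3 dp [  5.8  -4.9 -72.7] rot [-0.001  0.011  0.008]
[[2.0, 2.1, 24.2, -0.0004, 0.0036, 0.0025, -0.3], [1.9, 2.1, 24.2, -0.0004, 0.0036, 0.0025, -0.3], [1.8, 2.1, 24.2, -0.0004, 0.0036, 0.0025, -0.3]]
```

Emit:
servo_tool(
  motion=[
    [2, 3, 24, 0, 0.004, 0.003, -0.3],
    [2, 3, 24, 0, 0.004, 0.003, -0.3],
    [2, 2, 20, 0, 0.003, 0.002, -0.3],
    [0, 0, 0, 0, 0, 0, -0.3],
    [0, 0, 0, 0, 0, 0, -0.3],
  ],
)

```text
t: 14.75
tcp_pos: [0.5474, 0.0028, 0.0086]
tool_rot: [0.742, 0.667, -0.049, 0.045]
force: [0.3, -0.3, -0.5]
finger_gap: 0.469
```

Run:
```python
from tgt import *
st()
d=snap("wrist","w17")
p,Rt=tcp_for(58.5,541.8,7.5+8,-7.6,-5.5,25.7); print(p)
plan(p,Rt,-.3,n=2)
```

```text
t 14.75 p [547.4   2.8   8.6] psi -6.09 z [-0.013 -0.131 -0.991] F [ 0.3 -0.3 -0.5] gap 0.469 q [-0.12  0.73  1.75 -0.22  0.67  0.16]
[545.123113     7.39328735 -10.70164953]
2 dp [ -1.9   4.5 -19.4] rot [-0.001 -0.    -0.008]
[[3.4, -1.2, 9.3, -0.0003, -0.0001, -0.0042, -0.3], [3.4, -1.2, 9.3, -0.0003, -0.0001, -0.0042, -0.3]]
```

View pics/w17.png

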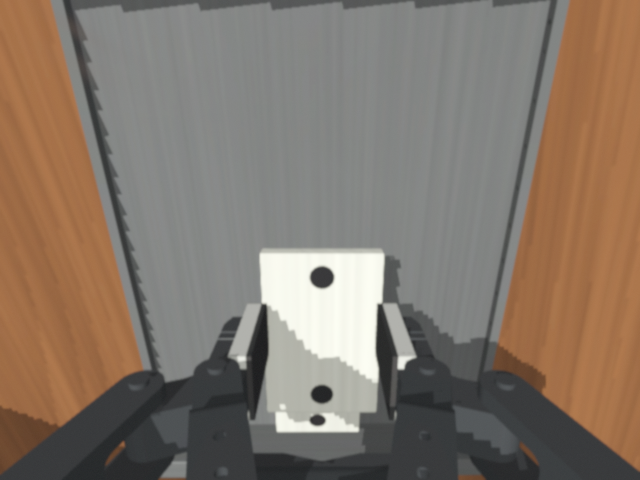

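The wrist view shows the mid plate held centred, far edge at row 250. The long plate's stop end shows beneath it at (318,425).

Emit:
servo_tool(
  motion=[
    [4, -2, 9, 0, 0, -0.005, -0.3],
    [4, -1, 8, 0, 0, -0.004, -0.3],
    [0, 0, 2, 0, 0, 0, -0.3],
    [0, 0, 0, 0, 0, 0, -0.3],
  ],
)

```text
t: 15.13
tcp_pos: [0.5454, 0.0101, -0.0101]
tool_rot: [0.738, 0.671, -0.048, 0.046]
force: [0.2, 0.7, -1.0]
finger_gap: 0.473
```

Run:
```python
from tgt import *
st()
p,Rt=tcp_for(58.5,541.8,7.5+1.5,-7.6,-5.5,25.7); print(p)
plan(p,Rt,-.3,n=1)
```

```text
t 15.13 p [545.4  10.1 -10.1] psi -5.41 z [-0.009 -0.132 -0.991] F [ 0.2  0.7 -1. ] gap 0.473 q [-0.11  0.76  1.76 -0.23  0.62  0.17]
[545.123113     7.39328735 -17.20164953]
1 dp [-0.2 -2.7 -7.1] rot [ 0.004 -0.     0.003]
[[-1.7, -0.0, 7.4, 0.0037, -0.0001, 0.0028, -0.3]]
```

Emit:
servo_tool(
  motion=[
    [-2, 0, 4, 0.003, 0, 0.003, -0.3],
    [-0.5, 0, 3, 0, 0, 0, -0.3],
    [0, 0, 1, 0, 0, 0, -0.3],
    [0, 0, 0, 0, 0, 0, -0.3],
  ],
)

```text
t: 15.47
tcp_pos: [0.5457, 0.0069, -0.0175]
tool_rot: [0.739, 0.671, -0.048, 0.045]
force: [0.2, -0.2, -1.3]
finger_gap: 0.471
```

Run:
```python
from tgt import *
st()
p,Rt=tcp_for(58.5,541.8,7.5,-7.6,-5.5,25.7); print(p)
plan(p,Rt,-.3,n=1)
```

```text
t 15.47 p [545.7   6.9 -17.5] psi -5.53 z [-0.01  -0.132 -0.991] F [ 0.2 -0.2 -1.3] gap 0.471 q [-0.11  0.78  1.76 -0.23  0.61  0.18]
[545.123113     7.39328735 -18.70164953]
1 dp [-0.6  0.5 -1.2] rot [0.003 0.    0.001]
[[0.6, -0.7, 1.1, 0.0026, 0.0, 0.0009, -0.3]]
```

Emit:
servo_tool(
  motion=[
    [0.5, -0.7, 1.5, 0.003, 0, 0, -0.3],
    [0, 0, 0.5, 0, 0, 0, -0.3],
    [0, 0, 0, 0, 0, 0, -0.3],
  ],
)

```text
t: 15.72
tcp_pos: [0.5454, 0.0071, -0.0191]
tool_rot: [0.739, 0.67, -0.049, 0.045]
force: [0.1, -0.3, -0.9]
finger_gap: 0.471
```

Run:
```python
from tgt import *
st()
d=snap("scene","p18"); crop(d,260,180,130,110,6,"pics/c26.png")
```

```text
t 15.72 p [545.4   7.1 -19.1] psi -5.59 z [-0.013 -0.132 -0.991] F [ 0.1 -0.3 -0.9] gap 0.471 q [-0.11  0.78  1.76 -0.23  0.61  0.18]
```

View pics/c26.png

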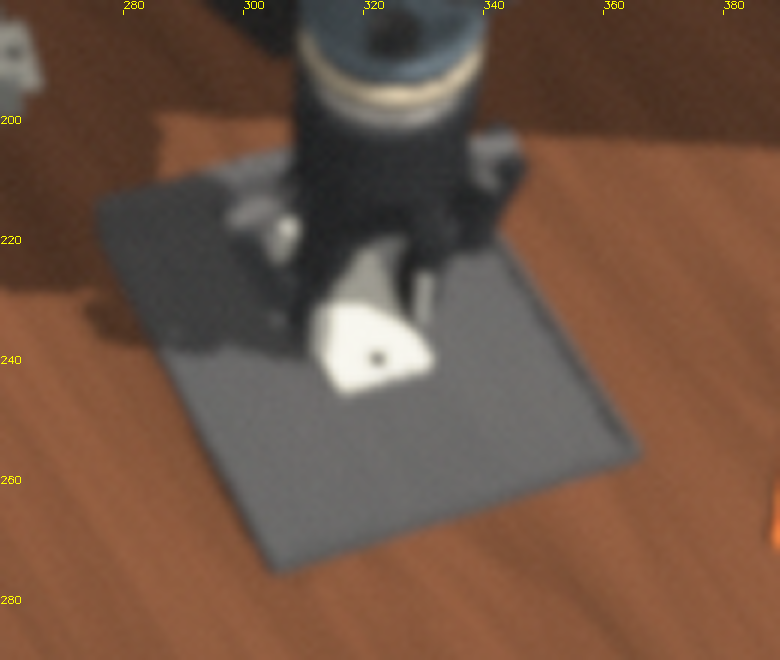

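Emit:
servo_tool(
  motion=[
    [0, 0, 1, 0, 0, 0, -0.3],
    [0, 0, 0.7, 0, 0, 0, -0.3],
    [0, 0, 0, 0, 0, 0, 0],
    [0, 0, 0, 0, 0, 0, 0.15],
    [0, 0, 0, 0, 0, 0, 0.2],
    [0, 0, -10, 0, 0, 0, 0.2],
    [0, 0, -25, 0, 0, 0, 0.2],
    [0, 0, -30, 0, 0.05, 0, 0.2],
    [-15, 0, -30, 0, 0.05, 0, 0.4],
    [-15, 0, 0, 0, 0.03, 0, 0.4],
    [0, 0, 0, 0, 0, 0, 0.4],
  ],
)

```text
t: 16.68
tcp_pos: [0.5448, -0.0103, 0.0825]
tool_rot: [0.739, 0.674, 0.002, -0.0]
force: [0.8, -0.1, -0.5]
finger_gap: 0.7
```

Run:
```python
from tgt import *
st()
d=snap("wrist","w19")
d=snap("side","s19"); crop(d,290,220,100,90,7,"pics/c27.png")
```

```text
t 16.68 p [544.8 -10.3  82.5] psi -5.21 z [ 0.003  0.003 -1.   ] F [ 0.8 -0.1 -0.5] gap 0.7 q [-0.23  0.59  1.74  0.    0.81 -0.14]
```

View pics/w19.png

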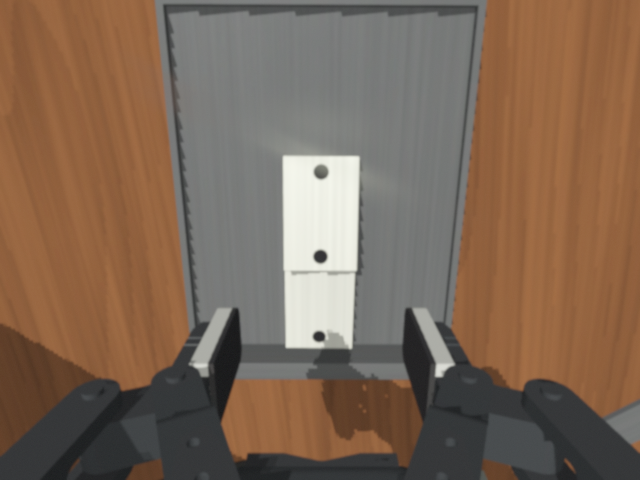

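View pics/c27.png

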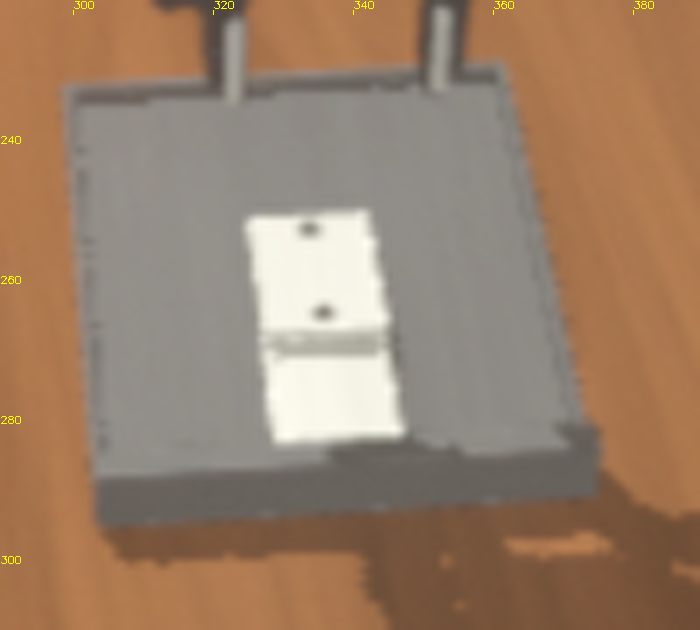

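Run:
```python
from tgt import *
d=load("pics/w19.npz")
for n,px,z in [("mid far",[(283,155.5),(359,155.5)],.009),("mid near",[(284,271),(357.5,271)],.018),("long near",[(286,348),(352,348)],.009)]:
    P=onz(d,px,z)[:,:2]*1e3; print(n,(P@U).round(1),(P@N).round(1))
```

```text
mid far [92.7 93. ] [520.9 564.5]
mid near [25.1 25.3] [520.8 565.1]
long near [-33.7 -33.5] [520.1 564.1]
```

Run:
```python
from tgt import *
d=load("pics/w12.npz")
P=onz(d,np.array([(112,102),(415,140),(365,352)])/5+[379.5,269.5],.014)*1e3; print(P.round(1)); 
v=P[1]-P[0]; print(np.degrees(np.arctan2(v[1],v[0])),np.hypot(*v[:2]), "c",(P[0]+P[2])/2)
print("pulley",onz(load("pics/side0.npz"),[(380,420)],.02)*1e3)
st()
plan([624,-250,150],rot(-13),.8,vmax=36)
```

```text
[[ 602.4 -205.4   14. ]
 [ 657.7 -219.6   14. ]
 [ 647.7 -263.6   14. ]]
-14.382234147443702 57.121703880593266 c [ 625.05937524 -234.47069335   14.        ]
pulley [[ 542.18473467 -433.64818944   20.        ]]
t 16.78 p [544.6  -8.3  81.7] psi -5.18 z [ 0.001  0.003 -1.   ] F [ 0.5 -0.4 -0.2] gap 0.699 q [-0.22  0.59  1.74  0.    0.8  -0.13]
8 dp [  79.4 -241.7   68.3] rot [ 0.001 -0.003  0.137]
[[-29.2, 12.6, -8.6, 0.0001, -0.0003, 0.0171, 0.8], [-28.9, 13.1, -8.6, 0.0001, -0.0003, 0.0171, 0.8], [-28.7, 13.6, -8.6, 0.0001, -0.0003, 0.0171, 0.8], [-28.5, 14.1, -8.6, 0.0001, -0.0003, 0.0171, 0.8], [-28.2, 14.6, -8.6, 0.0001, -0.0003, 0.0171, 0.8], [-28.0, 15.1, -8.6, 0.0001, -0.0003, 0.0171, 0.8], [-27.7, 15.5, -8.6, 0.0001, -0.0003, 0.0171, 0.8], [-27.5, 16.0, -8.5, 0.0001, -0.0003, 0.0171, 0.8]]
```

Emit:
servo_tool(
  motion=[
    [-29, 12, -20, 0, 0, 0.018, 0.8],
    [-29, 13, -15, 0, 0, 0.018, 0.8],
    [-29, 13, -8, 0, 0, 0.018, 0.8],
    [-29, 14, -5, 0, 0, 0.018, 0.8],
    [-29, 14, 0, 0, 0, 0.018, 0.8],
    [-29, 15, 0, 0, 0, 0.018, 0.8],
    [-29, 15, 0, 0, 0, 0.018, 0.8],
    [-25, 15, 0, 0, 0, 0.015, 0.8],
    [0, 0, 0, 0, 0, 0, 0.8],
    [0, 0, 0, 0, 0, 0, 0.8],
  ],
)

```text
t: 17.62
tcp_pos: [0.617, -0.247, 0.1204]
tool_rot: [0.782, 0.623, -0.006, -0.01]
force: [-0.8, 0.1, -0.6]
finger_gap: 0.901
```

Run:
```python
from tgt import *
st()
d=snap("wrist","w20")
```

```text
t 17.62 p [ 617.  -247.   120.4] psi -12.9 z [-0.022  0.008 -1.   ] F [-0.8  0.1 -0.6] gap 0.901 q [-0.55  0.68  1.38 -0.01  1.11 -0.32]
```

View pics/w20.png

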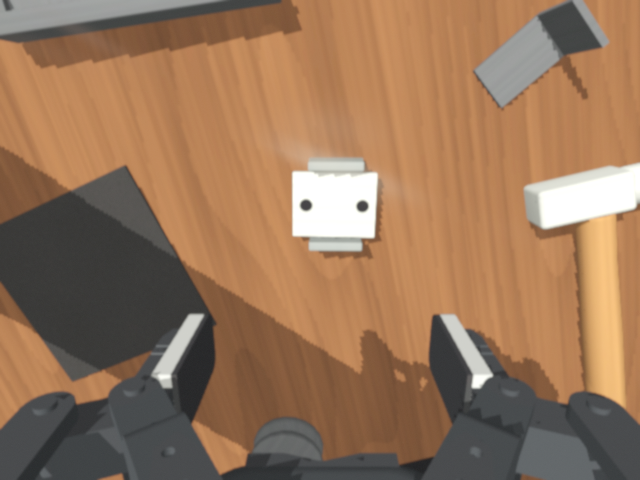

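Run:
```python
from tgt import *
d=load("pics/w20.npz")
for t in(190,205,215): print(seg(d,(280,160,110,90),.014,t))
crop(d,270,140,130,120,5,"pics/c28.png")
print("hammer",onz(d,[(525,190),(527,228),(580,400)],.02)[:,:2]*1e3)
print("mat",onz(d,[(125,166),(213,322),(73,380)],.003)[:,:2]*1e3)
print("pulley",onz(d,[(287,420)],.02)[:,:2]*1e3)
```

```text
(array([ 626.4, -232.1]), array([56.3, 51.5], dtype=float32), np.float32(166.2))
(array([ 625.8, -235.3]), array([55.4, 44.8], dtype=float32), np.float32(165.9))
(array([ 625.6, -235.4]), array([55.4, 44.1], dtype=float32), np.float32(166.4))
hammer [[ 748.41108666 -251.23247462]
 [ 747.6274693  -277.2135372 ]
 [ 775.64374767 -422.6606917 ]]
mat [[ 490.72189195 -179.68756813]
 [ 514.12259328 -307.97624171]
 [ 385.09945606 -334.66850211]]
pulley [[ 552.7439833  -395.21754195]]
```

View pics/c28.png

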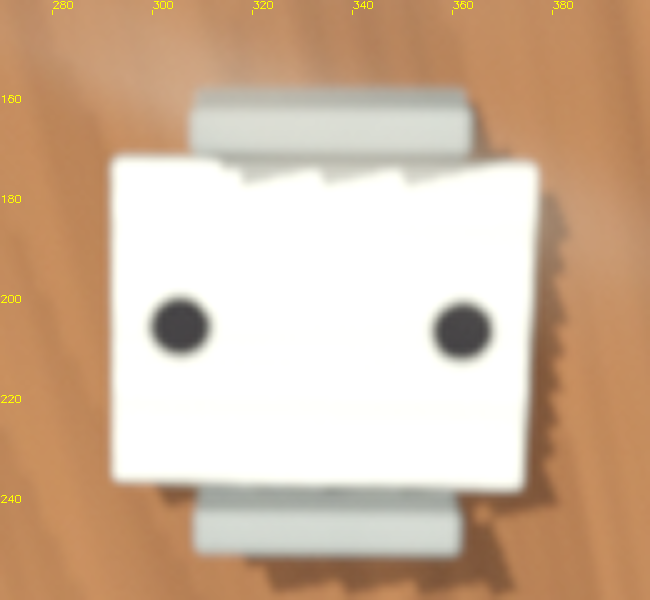

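Run:
```python
from tgt import *
st()
plan([625.7,-235.3,25],rot(-13.8),.7,vmax=30)
```

```text
t 17.67 p [ 617.1 -247.   120.3] psi -12.86 z [-0.022  0.007 -1.   ] F [ 0.4 -0.5  0.4] gap 0.897 q [-0.55  0.68  1.38 -0.01  1.11 -0.32]
4 dp [  8.6  11.7 -95.3] rot [-0.023 -0.002  0.016]
[[3.3, 2.0, 23.8, -0.0058, -0.0004, 0.0041, 0.7], [3.3, 1.8, 23.8, -0.0058, -0.0004, 0.0041, 0.7], [3.3, 1.7, 23.8, -0.0058, -0.0004, 0.0041, 0.7], [3.3, 1.5, 23.8, -0.0058, -0.0004, 0.0041, 0.7]]
```

Emit:
servo_tool(
  motion=[
    [3.3, 2, 24, -0.006, 0, 0.004, 0.7],
    [3.3, 2, 24, -0.006, 0, 0.004, 0.7],
    [3.3, 2, 24, -0.006, 0, 0.004, 0.7],
    [3.3, 2, 20, -0.006, 0, 0.004, 0.7],
    [0, 0, 0, 0, 0, 0, 0.7],
    [0, 0, 0, 0, 0, 0, 0.7],
  ],
)

```text
t: 18.17
tcp_pos: [0.6251, -0.2232, 0.0243]
tool_rot: [0.784, 0.621, -0.0, -0.003]
force: [0.2, -1.0, 0.5]
finger_gap: 0.848
```

Run:
```python
from tgt import *
st()
d=snap("wrist","w21"); print(seg(d,(200,140,240,160),.014,205))
plan([625.7,-235.3,0],rot(-13.8),.7,vmax=30)
```

```text
t 18.17 p [ 625.1 -223.2   24.3] psi -13.24 z [-0.004  0.005 -1.   ] F [ 0.2 -1.   0.5] gap 0.848 q [-0.51  0.8   1.45  0.    0.9  -0.28]
(array([ 628.1, -223.6]), array([55.5, 20.8], dtype=float32), np.float32(166.9))
1 dp [  1.1 -12.5 -24.3] rot [-0.006 -0.004  0.01 ]
[[-12.1, 4.1, 24.2, -0.0063, -0.0043, 0.0098, 0.7]]
```

View pics/w21.png

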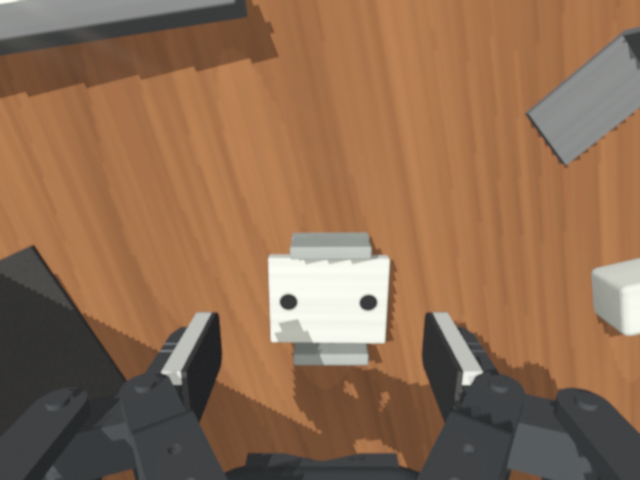

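Run:
```python
from tgt import *
d=load("pics/w21.npz"); print(seg(d,(255,240,150,115),.014,205))
```

```text
(array([ 625.4, -234.7]), array([55.5, 44.1], dtype=float32), np.float32(166.4))
```

Emit:
servo_tool(
  motion=[
    [-6, 2.5, 9, -0.004, -0.002, 0.005, 0.6],
    [-6, 2, 8, -0.003, -0.002, 0.005, 0.6],
    [-1, 0, 5, 0, 0, 0, 0.6],
    [0, 0, 0, 0, 0, 0, 0.6],
    [0, 0, 0, 0, 0, 0, 0.6],
  ],
)

```text
t: 18.63
tcp_pos: [0.6288, -0.2386, 0.005]
tool_rot: [0.787, 0.617, 0.002, 0.004]
force: [-0.3, 0.6, 0.3]
finger_gap: 0.8
```

Run:
```python
from tgt import *
st()
plan([625.7,-235.3,-20],rot(-13.8),.6,vmax=30)
```

```text
t 18.63 p [ 628.8 -238.6    5. ] psi -13.78 z [ 0.008 -0.005 -1.   ] F [-0.3  0.6  0.3] gap 0.8 q [-0.53  0.83  1.44 -0.    0.86 -0.29]
1 dp [ -3.1   3.3 -25. ] rot [0.009 0.003 0.   ]
[[2.5, -4.0, 25.0, 0.0086, 0.0028, 0.0004, 0.6]]
```

Emit:
servo_tool(
  motion=[
    [2, -3, 10, 0.005, 0.002, 0, 0.5],
    [1.5, -2, 9, 0.004, 0.001, 0, 0.5],
    [0, 0, 4, 0, 0, 0, 0.45],
    [0, 0, 0, 0, 0, 0, 0.45],
    [0, 0, 0, 0, 0, 0, 0.45],
  ],
)

```text
t: 19.05
tcp_pos: [0.6246, -0.2346, -0.0197]
tool_rot: [0.787, 0.617, 0.0, -0.0]
force: [-0.7, 0.4, 0.2]
finger_gap: 0.726
```

Run:
```python
from tgt import *
st()
d=snap("wrist","w22")
crop(d,160,200,320,250,2,"pics/c29.png")
plan([625.6,-235.,-20],rot(-13.8),.6,vmax=30)
```

```text
t 19.05 p [ 624.6 -234.6  -19.7] psi -13.86 z [-0.  0. -1.] F [-0.7  0.4  0.2] gap 0.726 q [-0.53  0.86  1.45  0.    0.83 -0.28]
1 dp [ 1.1 -0.5 -0.2] rot [-0.001 -0.    -0.001]
[[-0.2, 1.1, 0.2, -0.0005, -0.0004, -0.001, 0.6]]
```

View pics/c29.png

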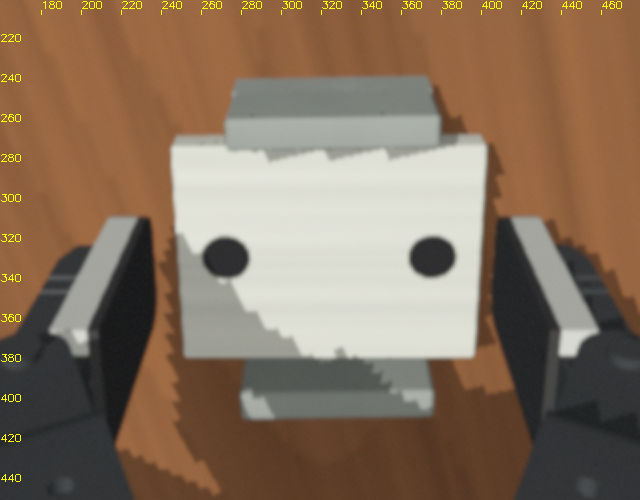

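Emit:
servo_tool(
  motion=[
    [0, 1.2, 0.5, 0, 0, 0, 0.2],
    [0, 0, 0, 0, 0, 0, -0.1],
    [0, 0, 0, 0, 0, 0, -0.1],
    [0, 0, 0, 0, 0, 0, -0.1],
    [0, 0, 0, 0, 0, 0, -0.1],
  ],
)

```text
t: 19.52
tcp_pos: [0.6322, -0.2376, -0.0143]
tool_rot: [0.787, 0.617, 0.003, 0.006]
force: [0.4, 0.7, 0.4]
finger_gap: 0.449
```

Run:
```python
from tgt import *
st()
```

```text
t 19.52 p [ 632.2 -237.6  -14.3] psi -13.84 z [ 0.013 -0.006 -1.   ] F [0.4 0.7 0.4] gap 0.449 q [-0.53  0.86  1.44  0.    0.83 -0.28]
```

Run:
```python
from tgt import *
d=snap("wrist","w23")
crop(d,160,200,320,250,2,"pics/c30.png")
d=snap("side","s23"); crop(d,350,270,90,90,7,"pics/c31.png")
```

```text
(no output)
```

View pics/c30.png

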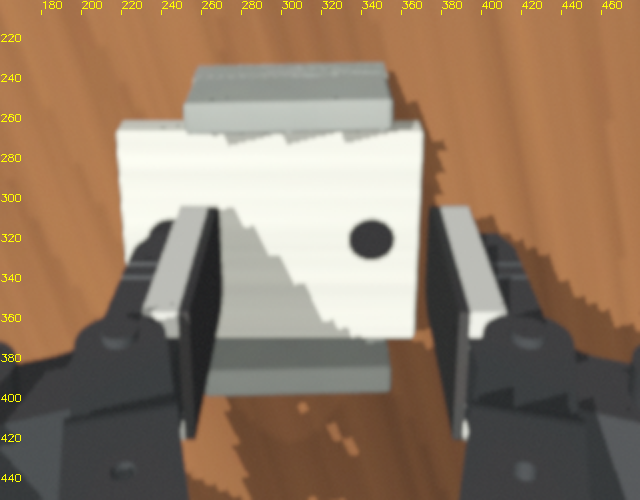

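View pics/c31.png

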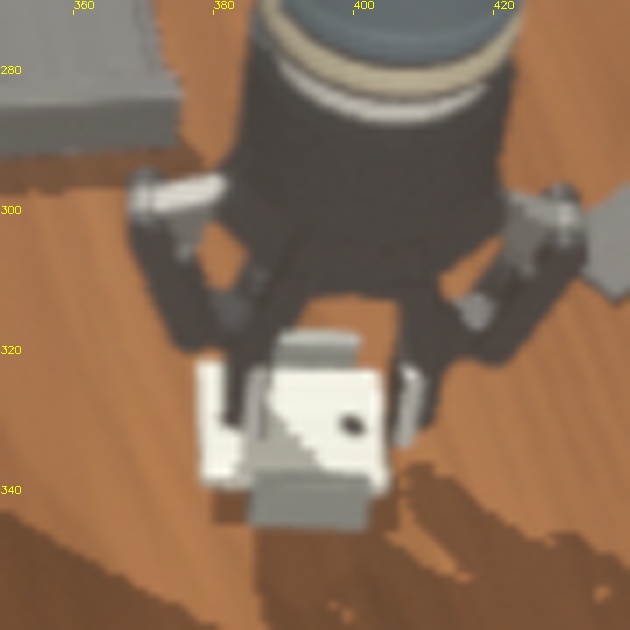

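Emit:
servo_tool(
  motion=[
    [0, 0, -8, 0, 0, 0, -0.1],
    [0, 0, -5, -0.006, -0.003, 0, 0.2],
    [0, 0, 0, -0.005, -0.003, 0, 0.5],
    [0, 0, 0, 0, 0, 0, 0.6],
    [0, 0, 0, 0, 0, 0, 0.6],
  ],
)

```text
t: 20.03
tcp_pos: [0.6297, -0.2364, -0.0016]
tool_rot: [0.787, 0.617, 0.003, 0.011]
force: [0.2, 0.0, -0.3]
finger_gap: 0.797
```

Run:
```python
from tgt import *
st()
d=snap("wrist","w24"); crop(d,160,200,320,250,2,"pics/c32.png")
```

```text
t 20.03 p [ 629.7 -236.4   -1.6] psi -13.85 z [ 0.018 -0.013 -1.   ] F [ 0.2  0.  -0.3] gap 0.797 q [-0.52  0.84  1.45 -0.    0.83 -0.28]
```

View pics/c32.png

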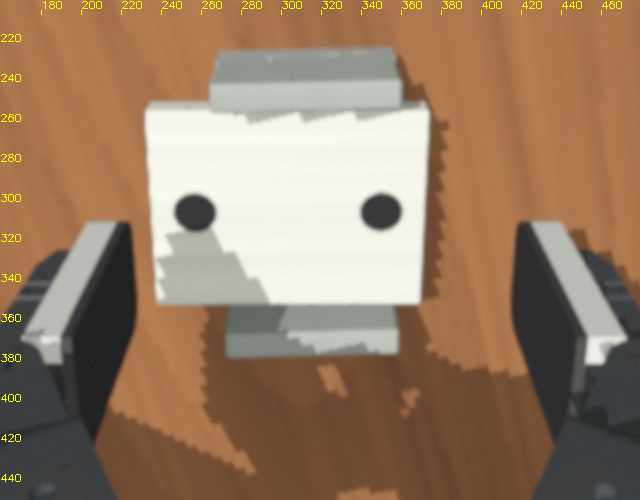

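Run:
```python
from tgt import *
d=load("pics/w24.npz")
P=onz(d,np.array([(145,109),(430,109),(420,304),(158,304)])/2+[159.5,199.5],.014)[:,:2]*1e3; print(P.round(1),P.mean(0))
c=seg(d,(225,240,160,118),.014,205);print(c)
H=onz(d,np.array([(210,84),(402,80)])/2+[159.5,199.5],.022)[:,:2]*1e3; print("wall",H)
plan([P.mean(0)[0],P.mean(0)[1],-15],rot(-13.8),.6)
```

```text
[[ 600.9 -206.1]
 [ 655.  -219.9]
 [ 644.  -262.9]
 [ 590.1 -248.8]] [ 622.49051775 -234.4362415 ]
(array([ 622.3, -234.5]), array([55.5, 43.7], dtype=float32), np.float32(165.7))
wall [[ 616.18105867 -201.84572139]
 [ 650.65594967 -209.80727055]]
1 dp [ -7.2   1.9 -13.3] rot [ 0.021  0.008 -0.001]
[[0.2, -7.7, 13.1, 0.0206, 0.0083, -0.0008, 0.6]]
```

Emit:
servo_tool(
  motion=[
    [0, -5, 6, 0.014, 0.005, 0, 0.6],
    [0, -4, 6, 0.008, 0.003, 0, 0.5],
    [0, 0, 4, 0, 0, 0, 0.45],
    [0, 0, 0, 0, 0, 0, 0.45],
  ],
)

```text
t: 20.42
tcp_pos: [0.6197, -0.2339, -0.0198]
tool_rot: [0.787, 0.617, -0.001, -0.002]
force: [0.3, 0.4, -0.4]
finger_gap: 0.73
```

Run:
```python
from tgt import *
st()
plan([622.4,-234.5,-25],rot(-14),.45)
```

```text
t 20.42 p [ 619.7 -233.9  -19.8] psi -13.85 z [-0.004  0.002 -1.   ] F [ 0.3  0.4 -0.4] gap 0.73 q [-0.53  0.86  1.46 -0.    0.82 -0.29]
1 dp [ 2.7 -0.6 -5.2] rot [-0.005 -0.001  0.003]
[[0.1, 2.8, 5.2, -0.0045, -0.0008, 0.0026, 0.45]]
```

Emit:
servo_tool(
  motion=[
    [0, 2.5, 3, -0.004, 0, 0.002, 0.45],
    [0, 1, 2.5, 0, 0, 0, 0.4],
    [0, 0, 0.5, 0, 0, 0, 0.35],
    [0, 0, 0, 0, 0, 0, 0.35],
  ],
)

```text
t: 20.75
tcp_pos: [0.6228, -0.2347, -0.0281]
tool_rot: [0.788, 0.616, -0.0, -0.001]
force: [-0.1, 0.5, 0.2]
finger_gap: 0.672
```

Run:
```python
from tgt import *
st()
d=snap("wrist","w25"); crop(d,160,200,320,250,2,"pics/c33.png")
```

```text
t 20.75 p [ 622.8 -234.7  -28.1] psi -14.0 z [-0.002  0.002 -1.   ] F [-0.1  0.5  0.2] gap 0.672 q [-0.53  0.88  1.45  0.    0.81 -0.28]
```

View pics/c33.png

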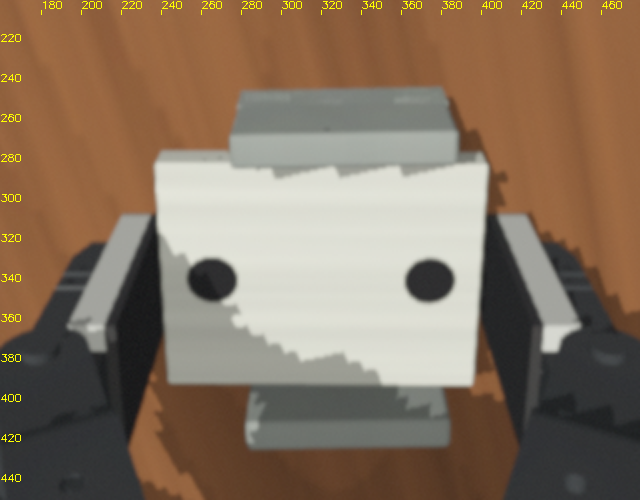

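Emit:
servo_tool(
  motion=[
    [0, 0, -2, 0, 0, 0, 0.3],
    [0, 0, 0, 0, 0, 0, 0.1],
    [0, 0, 0, 0, 0, 0, 0],
    [0, 0, 0, 0, 0, 0, -0.1],
  ],
)

```text
t: 21.13
tcp_pos: [0.6225, -0.2344, -0.026]
tool_rot: [0.788, 0.616, -0.0, -0.002]
force: [-0.2, 0.7, -1.1]
finger_gap: 0.636
```

Run:
```python
from tgt import *
st()
d=snap("wrist","w26"); crop(d,160,200,320,250,2,"pics/c34.png")
```

```text
t 21.13 p [ 622.5 -234.4  -26. ] psi -13.98 z [-0.002  0.002 -1.   ] F [-0.2  0.7 -1.1] gap 0.636 q [-0.53  0.87  1.46  0.    0.82 -0.28]
```

View pics/c34.png

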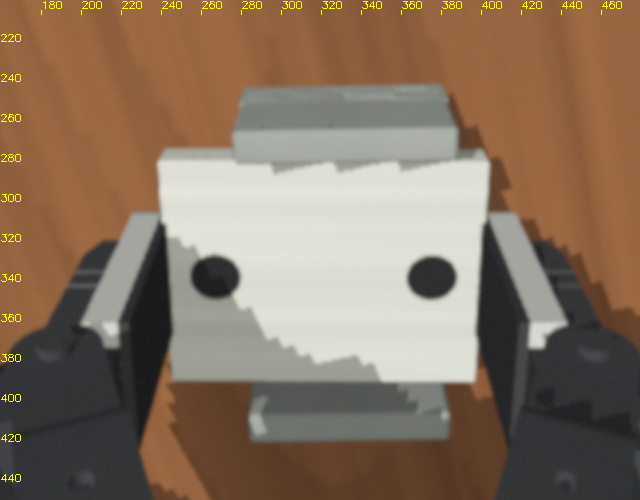

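Run:
```python
from tgt import *
plan([438,-257,40],rot(40),-.1,vmax=33,n=8)
```

```text
8 dp [-184.5  -22.6   66. ] rot [-0.002 -0.003 -0.942]
[[-8.3, -21.7, -8.2, -0.0002, -0.0004, -0.1178, -0.1], [-5.7, -22.5, -8.2, -0.0002, -0.0004, -0.1178, -0.1], [-3.0, -23.1, -8.2, -0.0002, -0.0004, -0.1178, -0.1], [-0.3, -23.2, -8.2, -0.0002, -0.0004, -0.1178, -0.1], [2.4, -23.1, -8.2, -0.0002, -0.0004, -0.1178, -0.1], [5.1, -22.7, -8.2, -0.0002, -0.0004, -0.1178, -0.1], [7.8, -21.9, -8.2, -0.0002, -0.0004, -0.1178, -0.1], [10.3, -20.8, -8.2, -0.0002, -0.0004, -0.1178, -0.1]]
```

Emit:
servo_tool(
  motion=[
    [0, 0, -10, 0, 0, 0, -0.1],
    [0, 0, -25, 0, 0, 0, -0.1],
    [0, 0, -35, 0, 0, 0, -0.1],
    [0, 0, -15, 0, 0, 0, -0.1],
    [0, 0, 0, 0, 0, 0, -0.1],
  ],
)

```text
t: 21.6
tcp_pos: [0.6209, -0.2335, 0.0618]
tool_rot: [0.788, 0.616, -0.001, -0.004]
force: [-0.1, -1.0, -0.9]
finger_gap: 0.633
```

Run:
```python
from tgt import *
st()
d=snap("wrist","w27"); crop(d,160,200,320,250,2,"pics/c35.png")
plan([438,-257,50],rot(40),-.1,vmax=25)
```

```text
t 21.6 p [ 620.9 -233.5   61.8] psi -13.99 z [-0.008  0.005 -1.   ] F [-0.1 -1.  -0.9] gap 0.633 q [-0.53  0.75  1.43  0.    0.97 -0.28]
9 dp [-182.9  -23.5  -11.1] rot [-0.006 -0.007 -0.942]
[[-7.4, -19.1, 1.4, -0.0007, -0.0008, -0.1047, -0.1], [-5.4, -19.8, 1.4, -0.0007, -0.0008, -0.1047, -0.1], [-3.3, -20.2, 1.3, -0.0007, -0.0008, -0.1047, -0.1], [-1.2, -20.4, 1.3, -0.0007, -0.0008, -0.1047, -0.1], [1.0, -20.5, 1.3, -0.0007, -0.0008, -0.1047, -0.1], [3.1, -20.2, 1.3, -0.0007, -0.0008, -0.1047, -0.1], [5.2, -19.8, 1.3, -0.0007, -0.0008, -0.1047, -0.1], [7.2, -19.2, 1.3, -0.0007, -0.0008, -0.1047, -0.1], [9.2, -18.3, 1.2, -0.0007, -0.0008, -0.1047, -0.1]]
```

View pics/c35.png

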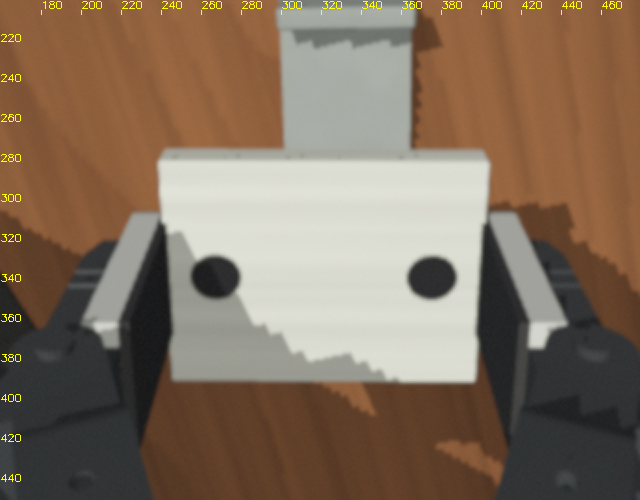

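The short plate is out of the holder and level between the pads. Carrying it to the mat.

Emit:
servo_tool(
  motion=[
    [-7, -20, 0, 0, 0, -0.108, -0.1],
    [-6, -21, 0, 0, 0, -0.108, -0.1],
    [-4, -21, 0, 0, 0, -0.108, -0.1],
    [-1, -21, 0, 0, 0, -0.108, -0.1],
    [1, -21, 0, 0, 0, -0.108, -0.1],
    [3, -21, 0, 0, 0, -0.108, -0.1],
    [5, -20, 0, 0, 0, -0.108, -0.1],
    [7, -19, 0, 0, 0, -0.108, -0.1],
    [9, -16, 0, 0, 0, -0.08, -0.1],
    [0, 0, 0, 0, 0, 0, -0.1],
    [0, 0, 0, 0, 0, 0, -0.1],
  ],
)

```text
t: 22.57
tcp_pos: [0.4242, -0.2579, 0.0542]
tool_rot: [0.4, 0.917, 0.004, -0.01]
force: [-0.2, 0.3, -1.9]
finger_gap: 0.639
```

Run:
```python
from tgt import *
st()
d=snap("wrist","w28")
M=R.from_quat(__import__('station').manip.sense()["tool_rot"]).as_matrix(); psi=np.degrees(np.arctan2(M[1,1],M[0,1]))
plan([438,-257,0],rot(psi),-.1,vmax=25)
```

```text
t 22.57 p [ 424.2 -257.9   54.2] psi 42.89 z [-0.016  0.015 -1.   ] F [-0.2  0.3 -1.9] gap 0.639 q [-0.77  0.61  1.86 -0.    0.7  -1.52]
3 dp [ 13.9   0.5 -54.1] rot [-0.002 -0.023 -0.   ]
[[-3.4, 3.5, 18.0, -0.0005, -0.0075, -0.0, -0.1], [-3.3, 3.5, 18.0, -0.0005, -0.0075, -0.0, -0.1], [-3.2, 3.5, 18.0, -0.0005, -0.0075, -0.0, -0.1]]
```

View pics/w28.png

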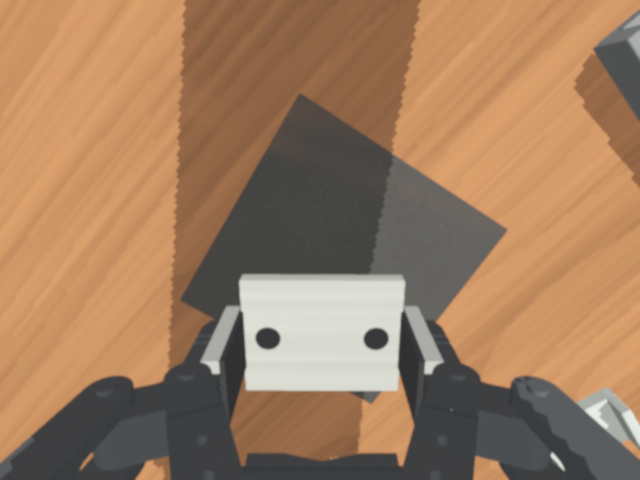

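Run:
```python
from tgt import *
d=load("pics/w28.npz")
P=onz(d,[(301,94),(507,230),(371,402),(181,300)],.003)[:,:2]*1e3; print(P.round(0).tolist(),P.mean(0))
```

```text
[[359.0, -204.0], [490.0, -179.0], [514.0, -310.0], [384.0, -335.0]] [ 436.6465363  -256.85490675]
```

Emit:
servo_tool(
  motion=[
    [-4, 4, 18, 0, -0.008, 0, -0.1],
    [-4, 4, 18, 0, -0.008, 0, -0.1],
    [-4, 4, 18, 0, -0.007, 0, -0.1],
    [0, 0, 8, 0, 0, 0, -0.1],
    [0, 0, 0, 0, 0, 0, -0.1],
    [0, 0, 0, 0, 0, 0, -0.1],
  ],
)

```text
t: 23.12
tcp_pos: [0.4478, -0.2594, -0.0109]
tool_rot: [0.401, 0.916, -0.002, 0.004]
force: [-1.1, 0.7, -0.8]
finger_gap: 0.635
```

Run:
```python
from tgt import *
st()
plan([438,-257,-26],rot(43),-.1,vmax=25)
```

```text
t 23.12 p [ 447.8 -259.4  -10.9] psi 42.77 z [ 0.006 -0.007 -1.   ] F [-1.1  0.7 -0.8] gap 0.635 q [-0.74  0.74  1.85 -0.    0.54 -1.48]
1 dp [ -9.8   2.4 -15.1] rot [-0.     0.009 -0.004]
[[8.6, -5.6, 15.0, -0.0005, 0.009, -0.004, -0.1]]
```

Emit:
servo_tool(
  motion=[
    [1, -1, 6, 0, 0.006, 0, -0.1],
    [1, -1, 5, 0, 0.004, 0, -0.1],
    [0, 0, 3, 0, 0, 0, -0.1],
    [0, 0, 0, 0, 0, 0, -0.1],
    [0, 0, 0, 0, 0, 0, -0.1],
  ],
)

```text
t: 23.53
tcp_pos: [0.4463, -0.2604, -0.0241]
tool_rot: [0.401, 0.916, -0.0, 0.001]
force: [0.5, 0.7, -1.8]
finger_gap: 0.634
```

Run:
```python
from tgt import *
st()
```

```text
t 23.53 p [ 446.3 -260.4  -24.1] psi 42.75 z [ 0.001 -0.001 -1.   ] F [ 0.5  0.7 -1.8] gap 0.634 q [-0.74  0.77  1.85 -0.    0.52 -1.49]
```

Emit:
servo_tool(
  motion=[
    [0, 0, 3, 0, 0, 0, -0.1],
    [0, 0, 1, 0, 0, 0, -0.1],
    [0, 0, 0, 0, 0, 0, -0.1],
  ],
)

```text
t: 23.78
tcp_pos: [0.4465, -0.2609, -0.0277]
tool_rot: [0.401, 0.916, -0.001, 0.001]
force: [-0.2, 0.2, -0.5]
finger_gap: 0.631
```

Run:
```python
from tgt import *
st()
```

```text
t 23.78 p [ 446.5 -260.9  -27.7] psi 42.72 z [ 0.002 -0.002 -1.   ] F [-0.2  0.2 -0.5] gap 0.631 q [-0.75  0.77  1.85 -0.    0.51 -1.49]
```

Emit:
servo_tool(
  motion=[
    [0, 0, 1.5, 0, 0, 0, -0.1],
    [0, 0, 1, 0, 0, 0, -0.1],
    [0, 0, 0, 0, 0, 0, -0.1],
  ],
)

```text
t: 24.03
tcp_pos: [0.4466, -0.2612, -0.03]
tool_rot: [0.401, 0.916, -0.001, 0.002]
force: [-0.1, 0.2, -1.1]
finger_gap: 0.638
```

Run:
```python
from tgt import *
st()
```

```text
t 24.03 p [ 446.6 -261.2  -30. ] psi 42.71 z [ 0.003 -0.003 -1.   ] F [-0.1  0.2 -1.1] gap 0.638 q [-0.75  0.78  1.85 -0.    0.51 -1.49]
```

Emit:
servo_tool(
  motion=[
    [0, 0, 1.2, 0, 0, 0, -0.1],
    [0, 0, 0.8, 0, 0, 0, -0.1],
  ],
)

```text
t: 24.2
tcp_pos: [0.4466, -0.2612, -0.03]
tool_rot: [0.401, 0.916, -0.001, 0.002]
force: [-1.4, 0.6, 5.1]
finger_gap: 0.632
```

Run:
```python
from tgt import *
st()
```

```text
t 24.2 p [ 446.6 -261.2  -30. ] psi 42.72 z [ 0.003 -0.003 -1.   ] F [-1.4  0.6  5.1] gap 0.632 q [-0.75  0.78  1.85 -0.    0.51 -1.49]
```

Emit:
servo_tool(
  motion=[
    [0, 0, -1, 0, 0, 0, 0.3],
    [0, 0, 0, 0, 0, 0, 0.5],
    [0, 0, 0, 0, 0, 0, 0.6],
    [0, 0, -15, 0, 0, 0, 0.6],
    [0, 0, -30, 0, 0, 0, 0.5],
    [0, 0, -30, 0, 0, 0, 0.4],
    [0, 0, -20, 0, 0, 0, 0.4],
    [0, 0, 0, 0, 0, 0, 0.4],
  ],
)

```text
t: 24.87
tcp_pos: [0.4458, -0.2605, 0.0677]
tool_rot: [0.401, 0.916, -0.0, 0.0]
force: [-0.4, 0.5, 0.5]
finger_gap: 0.7
```

Run:
```python
from tgt import *
st()
d=snap("wrist","w29")
```

```text
t 24.87 p [ 445.8 -260.5   67.7] psi 42.71 z [ 0.    -0.001 -1.   ] F [-0.4  0.5  0.5] gap 0.7 q [-0.75  0.59  1.82 -0.    0.73 -1.49]
```

View pics/w29.png

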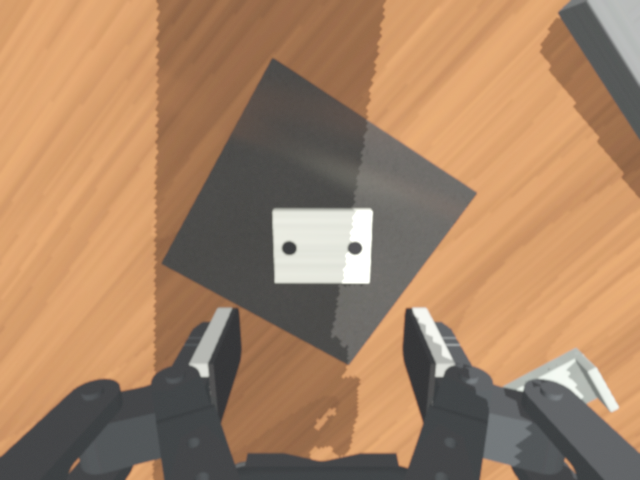

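Run:
```python
from tgt import *
d=load("pics/w29.npz"); c=seg(d,(255,195,135,105),.009,125); print(c)
a=np.radians(c[2]); p=c[0]+5*np.array([np.cos(a),np.sin(a)]); print(p)
plan([p[0],p[1],40],rot(c[2]-90),.3,wmax=.118)
```

```text
(array([ 445.9, -260.7]), array([46.9, 57.4], dtype=float32), np.float32(42.7))
[ 449.57457294 -257.30920167]
14 dp [  4.3   2.7 -26.4] rot [-1.000e-03 -1.000e-03  1.571e+00]
[[-0.1, 0.4, 1.9, -0.0001, -0.0, 0.1122, 0.3], [-0.0, 0.4, 1.9, -0.0001, -0.0, 0.1122, 0.3], [0.0, 0.4, 1.9, -0.0001, -0.0, 0.1122, 0.3], [0.1, 0.4, 1.9, -0.0001, -0.0, 0.1122, 0.3], [0.1, 0.3, 1.9, -0.0001, -0.0, 0.1122, 0.3], [0.1, 0.3, 1.9, -0.0001, -0.0, 0.1122, 0.3], [0.2, 0.3, 1.9, -0.0001, -0.0, 0.1122, 0.3], [0.2, 0.3, 1.9, -0.0001, -0.0, 0.1122, 0.3], [0.2, 0.3, 1.9, -0.0001, -0.0, 0.1122, 0.3], [0.3, 0.2, 1.9, -0.0001, -0.0, 0.1122, 0.3], [0.3, 0.2, 1.9, -0.0001, -0.0, 0.1122, 0.3], [0.3, 0.2, 1.9, -0.0001, -0.0, 0.1122, 0.3], [0.3, 0.1, 1.9, -0.0001, -0.0, 0.1122, 0.3], [0.3, 0.1, 1.9, -0.0001, -0.0, 0.1122, 0.3]]
```

Emit:
servo_tool(
  motion=[
    [0, 0, 0, 0, 0, 0.12, 0.3],
    [0, 0, 0, 0, 0, 0.12, 0.3],
    [0, 0, 0, 0, 0, 0.12, 0.3],
    [0, 0, 0, 0, 0, 0.12, 0.3],
    [0, 0, 0, 0, 0, 0.12, 0.3],
    [0, 0, 0, 0, 0, 0.12, 0.3],
    [0, 0, 0, 0, 0, 0.12, 0.3],
    [0, 0, 2, 0, 0, 0.12, 0.3],
    [0, 0, 2, 0, 0, 0.12, 0.3],
    [0, 0, 2, 0, 0, 0.12, 0.3],
    [0, 0, 2, 0, 0, 0.12, 0.3],
    [0, 0, 2, 0, 0, 0.12, 0.3],
  ],
)

```text
t: 25.92
tcp_pos: [0.4382, -0.254, 0.0418]
tool_rot: [0.917, 0.398, -0.005, -0.011]
force: [-0.3, -0.1, -0.2]
finger_gap: 0.647
```

Run:
```python
from tgt import *
st()
plan([449.6,-257.3,30],rot(-47.3),.3)
```

```text
t 25.92 p [ 438.2 -254.    41.8] psi -43.12 z [-0.018  0.016 -1.   ] F [-0.3 -0.1 -0.2] gap 0.647 q [-0.75  0.64  1.84 -0.    0.69  0.01]
1 dp [ 11.4  -3.3 -11.8] rot [-0.024  0.001  0.073]
[[5.3, 10.8, 11.5, -0.0237, 0.0013, 0.073, 0.3]]
```

Emit:
servo_tool(
  motion=[
    [3, 5, 5, -0.012, 0, 0.04, 0.3],
    [2, 5, 5, -0.012, 0, 0.033, 0.3],
    [0, 1, 2, 0, 0, 0, 0.3],
    [0, 0, 0, 0, 0, 0, 0.3],
  ],
)

```text
t: 26.25
tcp_pos: [0.4465, -0.2555, 0.0233]
tool_rot: [0.933, 0.361, -0.003, -0.004]
force: [0.6, 0.2, 0.6]
finger_gap: 0.65
```

Run:
```python
from tgt import *
st()
d=snap("wrist","w30"); print(seg(d,(250,200,140,130),.009,125))
plan([449.6,-257.3,-10],rot(-47.3),.3)
```

```text
t 26.25 p [ 446.5 -255.5   23.3] psi -47.73 z [-0.008  0.005 -1.   ] F [0.6 0.2 0.6] gap 0.65 q [-0.74  0.67  1.84 -0.    0.64  0.1 ]
(array([ 448.3, -259.3]), array([45. , 54.4], dtype=float32), np.float32(42.5))
1 dp [  3.3  -1.9 -33.4] rot [-0.01   0.002 -0.008]
[[1.2, 4.0, 33.3, -0.0099, 0.0024, -0.0077, 0.3]]
```

View pics/w30.png

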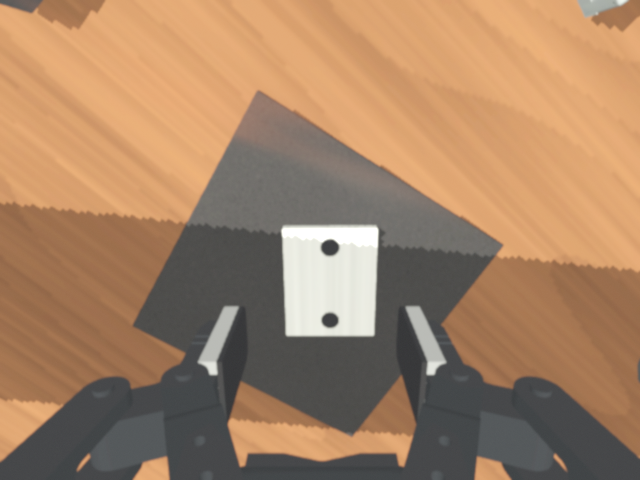

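Run:
```python
from tgt import *
d=load("pics/w30.npz"); print(seg(d,(255,205,140,150),.009,125))
```

```text
(array([ 446.9, -260.7]), array([45. , 58.3], dtype=float32), np.float32(42.6))
```

Emit:
servo_tool(
  motion=[
    [1, 3, 12, -0.006, 0.002, -0.004, 0.25],
    [1, 2, 12, -0.004, 0, -0.004, 0.2],
    [0, 0, 6, 0, 0, 0, 0.2],
    [0, 0, 0, 0, 0, 0, 0.2],
  ],
)

```text
t: 26.63
tcp_pos: [0.4505, -0.2575, -0.0082]
tool_rot: [0.931, 0.366, -0.0, -0.0]
force: [0.5, 0.2, -0.1]
finger_gap: 0.598
```

Run:
```python
from tgt import *
st()
plan([449.6,-257.3,-23],rot(-47.3),.2)
```

```text
t 26.63 p [ 450.5 -257.5   -8.2] psi -47.11 z [-0.001  0.    -1.   ] F [ 0.5  0.2 -0.1] gap 0.598 q [-0.73  0.74  1.84 -0.    0.56  0.09]
1 dp [ -0.9   0.2 -14.8] rot [-0.001  0.     0.003]
[[-0.5, -0.7, 14.8, -0.001, 0.0005, 0.0033, 0.2]]
```

Emit:
servo_tool(
  motion=[
    [0, 0, 9, 0, 0, 0.002, 0.15],
    [0, 0, 6, 0, 0, 0.001, 0.1],
    [0, 0, 0, 0, 0, 0, 0.1],
    [0, 0, 0, 0, 0, 0, 0.1],
  ],
)

```text
t: 26.97
tcp_pos: [0.4502, -0.2576, -0.0242]
tool_rot: [0.931, 0.364, -0.001, -0.001]
force: [0.1, -0.6, 0.4]
finger_gap: 0.549
```

Run:
```python
from tgt import *
st()
```

```text
t 26.97 p [ 450.2 -257.6  -24.2] psi -47.28 z [-0.001  0.001 -1.   ] F [ 0.1 -0.6  0.4] gap 0.549 q [-0.74  0.77  1.85 -0.    0.53  0.09]
```

Emit:
servo_tool(
  motion=[
    [0, 0, 0, 0, 0, 0, -0.3],
    [0, 0, 0, 0, 0, 0, -0.3],
    [0, 0, 0, 0, 0, 0, -0.3],
    [0, 0, 0, 0, 0, 0, -0.3],
  ],
)

```text
t: 27.3
tcp_pos: [0.4503, -0.2576, -0.023]
tool_rot: [0.931, 0.364, -0.0, -0.0]
force: [0.4, -1.1, -1.5]
finger_gap: 0.477
```

Run:
```python
from tgt import *
st()
```

```text
t 27.3 p [ 450.3 -257.6  -23. ] psi -47.28 z [-0.001  0.    -1.   ] F [ 0.4 -1.1 -1.5] gap 0.477 q [-0.74  0.76  1.85 -0.    0.53  0.09]
```

Emit:
servo_tool(
  motion=[
    [0, 0, -10, 0, 0, 0, -0.3],
    [0, 0, -25, 0, 0, 0, -0.3],
    [0, 0, -35, 0, 0, 0, -0.3],
    [0, 0, -25, 0, 0, 0, -0.3],
    [0, 0, 0, 0, 0, 0, -0.3],
  ],
)

```text
t: 27.72
tcp_pos: [0.449, -0.2565, 0.0756]
tool_rot: [0.931, 0.364, -0.002, -0.003]
force: [1.0, -1.1, -0.8]
finger_gap: 0.475
```

Run:
```python
from tgt import *
st()
d=snap("wrist","w31"); crop(d,220,200,200,220,3,"pics/c36.png")
```

```text
t 27.72 p [ 449.  -256.5   75.6] psi -47.28 z [-0.005  0.004 -1.   ] F [ 1.  -1.1 -0.8] gap 0.475 q [-0.74  0.58  1.81 -0.    0.76  0.09]
```

View pics/c36.png

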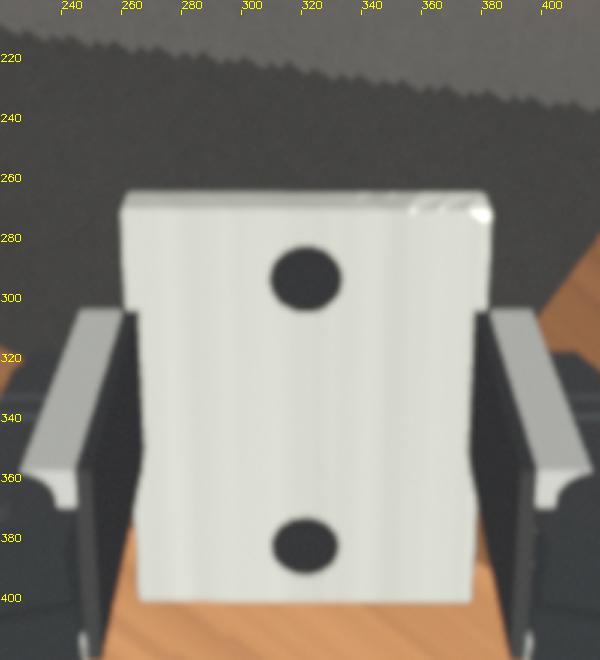

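Run:
```python
from tgt import *
from station import manip
d=load("pics/w31.npz"); tcp=np.array([449,-256.5,75.6]); Rt=R.from_quat([.931,.364,-.002,-.003])
f=lambda p:np.array(p,float)/3+[219.5,199.5]
for h in(31,32,33):
  P=onz(d,f([(121,208),(491,208),(471,602),(139,602)]),(tcp[2]+h)/1e3)*1e3; T=Rt.inv().apply(P-tcp); print(h,T.round(1)[:,:2].tolist(),T.mean(0))
```

```text
31 [[22.1, -21.8], [22.2, 22.4], [-34.4, 22.3], [-34.6, -22.0]] [ -6.17161343   0.21314703 -30.99279725]
32 [[22.5, -21.7], [22.6, 22.3], [-33.6, 22.1], [-33.8, -21.9]] [ -5.56848375   0.21314169 -31.99375276]
33 [[22.9, -21.5], [23.0, 22.1], [-32.8, 22.0], [-33.0, -21.7]] [ -4.96535407   0.21313636 -32.99470826]
```

Run:
```python
from tgt import *
p,Rt=tcp_for(102,542.3,7.5+60,-9.2,-5.4,26); print(p)
plan(p,Rt,-.3,vmax=31)
```

```text
[549.77980051  49.76201197  40.97109869]
11 dp [101.4 305.8 -33.2] rot [-0.067 -0.155 -0.725]
[[25.6, -14.1, 3.1, -0.0061, -0.0141, -0.0659, -0.3], [26.5, -12.4, 2.7, -0.0061, -0.0141, -0.0659, -0.3], [27.3, -10.7, 2.2, -0.0061, -0.0141, -0.0659, -0.3], [28.0, -8.9, 1.8, -0.0061, -0.0141, -0.0659, -0.3], [28.6, -7.0, 1.3, -0.0061, -0.0141, -0.0659, -0.3], [29.0, -5.1, 0.9, -0.0061, -0.0141, -0.0659, -0.3], [29.3, -3.2, 0.4, -0.0061, -0.0141, -0.0659, -0.3], [29.4, -1.3, -0.0, -0.0061, -0.0141, -0.0659, -0.3], [29.4, 0.7, -0.4, -0.0061, -0.0141, -0.0659, -0.3], [29.3, 2.6, -0.8, -0.0061, -0.0141, -0.0659, -0.3], [29.1, 4.5, -1.2, -0.0061, -0.0141, -0.0659, -0.3]]
```

Emit:
servo_tool(
  motion=[
    [25, -14, 0, -0.006, -0.014, -0.066, -0.3],
    [26, -12, 0, -0.006, -0.014, -0.066, -0.3],
    [27, -11, 0, -0.006, -0.014, -0.066, -0.3],
    [28, -9, 0, -0.006, -0.014, -0.066, -0.3],
    [28, -7, 0, -0.006, -0.014, -0.066, -0.3],
    [28, -5, 0, -0.006, -0.014, -0.066, -0.3],
    [28, -3, 0, -0.006, -0.014, -0.066, -0.3],
    [28, -1, 0, -0.006, -0.014, -0.066, -0.3],
    [28, 1, 0, -0.006, -0.014, -0.066, -0.3],
    [26, 3, 0, -0.006, -0.014, -0.06, -0.3],
    [0, 0, 0, 0, 0, 0, -0.3],
    [0, 0, 0, 0, 0, 0, -0.3],
  ],
)

```text
t: 28.77
tcp_pos: [0.5329, 0.0234, 0.0441]
tool_rot: [0.753, 0.653, -0.06, 0.047]
force: [0.1, -1.0, -1.7]
finger_gap: 0.476
```

Run:
```python
from tgt import *
st()
d=snap("wrist","w32")
p,Rt=tcp_for(102,542.3,7.5+30,-9.2,-5.4,26); print(p)
plan(p,Rt,-.3,vmax=25)
```

```text
t 28.77 p [532.9  23.4  44.1] psi -8.19 z [-0.03  -0.149 -0.988] F [ 0.1 -1.  -1.7] gap 0.476 q [-0.07  0.67  1.75 -0.22  0.75  0.24]
[549.77980051  49.76201197  10.97109869]
2 dp [ 17.1  26.5 -33. ] rot [-0.016 -0.009 -0.044]
[[16.7, 6.7, 14.1, -0.008, -0.0044, -0.0222, -0.3], [16.6, 7.0, 14.1, -0.008, -0.0044, -0.0222, -0.3]]
```

View pics/w32.png

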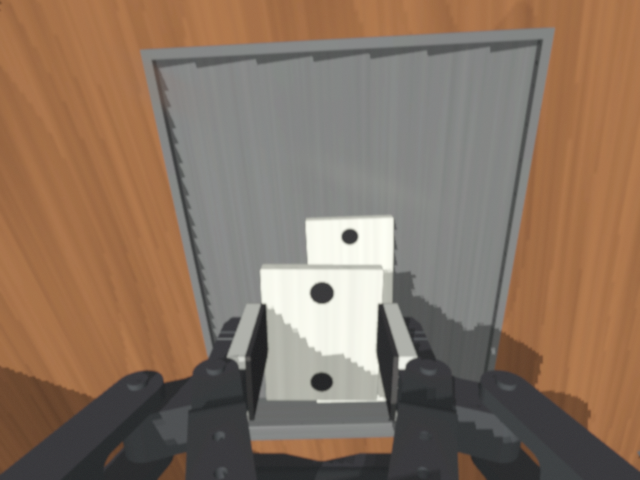

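Emit:
servo_tool(
  motion=[
    [15, 8, 4, -0.008, -0.004, -0.022, -0.3],
    [15, 7, 8, -0.008, -0.004, -0.022, -0.3],
    [4, 3, 10, 0, 0, 0, -0.3],
    [0, 0, 5, 0, 0, 0, -0.3],
    [0, 0, 0, 0, 0, 0, -0.3],
  ],
)

```text
t: 29.23
tcp_pos: [0.5525, 0.047, 0.0079]
tool_rot: [0.74, 0.668, -0.061, 0.052]
force: [-0.7, 0.1, -1.4]
finger_gap: 0.476
```

Run:
```python
from tgt import *
st()
p,Rt=tcp_for(102,542.3,7.5+10,-9.2,-5.4,26); print(p)
plan(p,Rt,-.3,vmax=25)
```

```text
t 29.23 p [552.5  47.    7.9] psi -5.9 z [-0.021 -0.159 -0.987] F [-0.7  0.1 -1.4] gap 0.476 q [-0.02  0.75  1.71 -0.25  0.71  0.27]
[549.77980051  49.76201197  -9.02890131]
1 dp [ -2.7   2.8 -17. ] rot [-0.005  0.    -0.004]
[[5.2, -2.9, 16.3, -0.0054, 0.0005, -0.0044, -0.3]]
```

Emit:
servo_tool(
  motion=[
    [3, -2, 8, -0.004, 0, -0.003, -0.3],
    [2, -1.5, 6, -0.002, 0, -0.002, -0.3],
    [0, 0, 2, 0, 0, 0, -0.3],
    [0, 0, 0, 0, 0, 0, -0.3],
  ],
)

```text
t: 29.57
tcp_pos: [0.547, 0.0472, -0.0112]
tool_rot: [0.739, 0.669, -0.061, 0.053]
force: [0.7, 0.0, -1.2]
finger_gap: 0.475
```

Run:
```python
from tgt import *
st()
p,Rt=tcp_for(102,542.3,7.5+2,-9.2,-5.4,26); print(p)
plan(p,Rt,-.3,n=1)
d=snap("wrist","w33")
```

```text
t 29.57 p [547.   47.2 -11.2] psi -5.77 z [-0.019 -0.16  -0.987] F [ 0.7  0.  -1.2] gap 0.475 q [-0.02  0.78  1.73 -0.26  0.66  0.29]
[549.77980051  49.76201197 -17.02890131]
1 dp [ 2.8  2.5 -5.8] rot [-0.003  0.001 -0.002]
[[3.7, 2.5, 5.3, -0.0031, 0.0012, -0.0025, -0.3]]
```

View pics/w33.png

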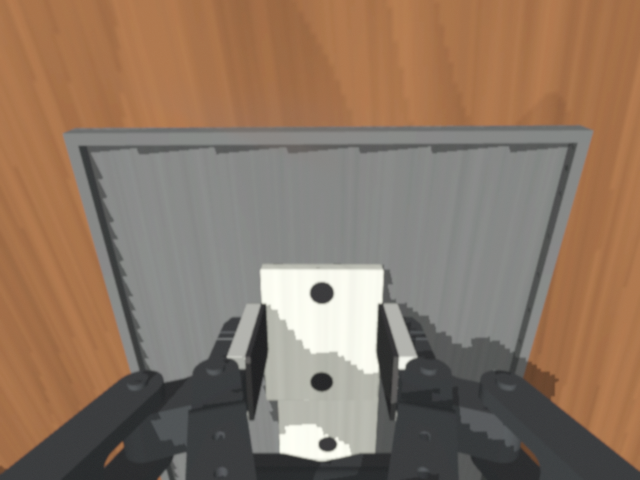

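Emit:
servo_tool(
  motion=[
    [3, 2.5, 2, -0.003, 0.001, -0.002, -0.3],
    [1, 0.5, 2, 0, 0, 0, -0.3],
    [0, 0, 0, 0, 0, 0, -0.3],
  ],
)

```text
t: 29.87
tcp_pos: [0.5512, 0.0501, -0.0152]
tool_rot: [0.739, 0.669, -0.059, 0.054]
force: [-0.0, -0.2, -1.0]
finger_gap: 0.476
```

Run:
```python
from tgt import *
st()
p,Rt=tcp_for(102,542.3,7.5+1,-9.2,-5.4,26); print(p)
plan(p,Rt,-.3,n=1)
```

```text
t 29.87 p [551.2  50.1 -15.2] psi -5.65 z [-0.014 -0.159 -0.987] F [-0.  -0.2 -1. ] gap 0.476 q [-0.02  0.78  1.73 -0.26  0.66  0.29]
[549.77980051  49.76201197 -18.02890131]
1 dp [-1.4 -0.4 -2.8] rot [ 0.002 -0.    -0.001]
[[-0.1, -1.3, 2.8, 0.0016, -0.0, -0.0012, -0.3]]
```

Emit:
servo_tool(
  motion=[
    [0, -1.3, 1.7, 0.001, 0, 0, -0.3],
    [0, 0, 1.2, 0, 0, 0, -0.3],
    [0, 0, 0, 0, 0, 0, -0.3],
  ],
)

```text
t: 30.12
tcp_pos: [0.5506, 0.05, -0.0178]
tool_rot: [0.739, 0.669, -0.059, 0.055]
force: [1.3, 0.2, -1.4]
finger_gap: 0.477
```

Run:
```python
from tgt import *
st()
p,Rt=tcp_for(102,542.3,7.5,-9.2,-5.4,26); print(p)
plan(p,Rt,-.3,n=1)
```

```text
t 30.12 p [550.6  50.  -17.8] psi -5.63 z [-0.013 -0.159 -0.987] F [ 1.3  0.2 -1.4] gap 0.477 q [-0.02  0.79  1.73 -0.27  0.65  0.3 ]
[549.77980051  49.76201197 -19.02890131]
1 dp [-0.8 -0.3 -1.2] rot [ 0.002 -0.    -0.001]
[[-0.2, -0.8, 1.2, 0.0024, -0.0002, -0.001, -0.3]]
```

Emit:
servo_tool(
  motion=[
    [0, -1, 1.2, 0.002, 0, 0, -0.3],
    [0, 0, 0.6, 0, 0, 0, -0.3],
    [0, 0, 0, 0, 0, 0, -0.3],
  ],
)

```text
t: 30.37
tcp_pos: [0.5496, 0.0499, -0.0195]
tool_rot: [0.739, 0.669, -0.059, 0.054]
force: [0.0, -0.6, -1.0]
finger_gap: 0.478
```

Run:
```python
from tgt import *
st()
```

```text
t 30.37 p [549.6  49.9 -19.5] psi -5.64 z [-0.015 -0.159 -0.987] F [ 0.  -0.6 -1. ] gap 0.478 q [-0.02  0.79  1.73 -0.27  0.65  0.3 ]
```

Emit:
servo_tool(
  motion=[
    [0, 0, 0.9, 0, 0, 0, -0.3],
    [0, 0, 0.5, 0, 0, 0, -0.3],
    [0, 0, 0, 0, 0, 0, -0.3],
  ],
)

```text
t: 30.62
tcp_pos: [0.5496, 0.0499, -0.0195]
tool_rot: [0.739, 0.669, -0.059, 0.054]
force: [0.1, -0.2, -1.7]
finger_gap: 0.473
```

Run:
```python
from tgt import *
st()
```

```text
t 30.62 p [549.6  49.9 -19.5] psi -5.66 z [-0.014 -0.159 -0.987] F [ 0.1 -0.2 -1.7] gap 0.473 q [-0.02  0.79  1.73 -0.27  0.65  0.3 ]
```

Emit:
servo_tool(
  motion=[
    [0, 0, 0, 0, 0, 0, 0],
    [0, 0, 0, 0, 0, 0, 0.15],
    [0, 0, 0, 0, 0, 0, 0.2],
    [0, 0, -10, 0, 0, 0, 0.2],
    [0, 0, -25, 0, 0, 0, 0.2],
    [0, 0, -30, 0, 0.05, 0, 0.2],
    [-15, 0, -30, 0, 0.06, 0, 0.4],
    [-20, 0, -20, 0, 0.05, 0, 0.4],
    [-10, 0, 0, 0, 0, 0, 0.4],
    [0, 0, 0, 0, 0, 0, 0.4],
  ],
)

```text
t: 31.45
tcp_pos: [0.5479, 0.0209, 0.1038]
tool_rot: [0.739, 0.674, 0.004, -0.001]
force: [-0.1, -0.1, -1.1]
finger_gap: 0.704
```

Run:
```python
from tgt import *
st()
d=snap("wrist","w34")
d=snap("side","s34"); crop(d,290,220,100,90,7,"pics/c37.png")
d=snap("scene","p34")
```

```text
t 31.45 p [547.9  20.9 103.8] psi -5.29 z [ 0.004  0.006 -1.   ] F [-0.1 -0.1 -1.1] gap 0.704 q [-0.17  0.56  1.72  0.01  0.86 -0.08]
```

View pics/w34.png

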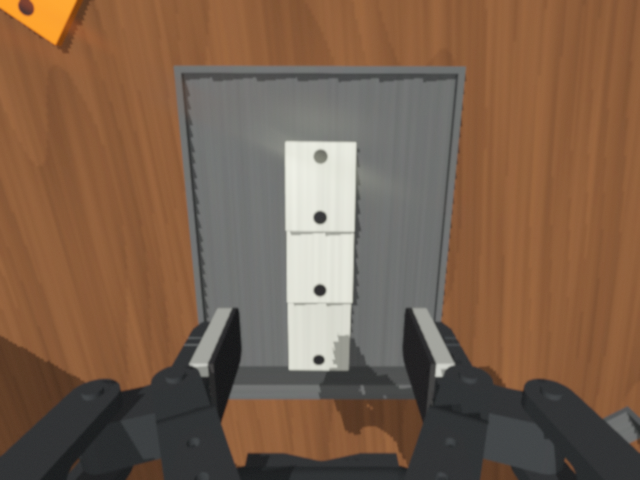

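View pics/c37.png

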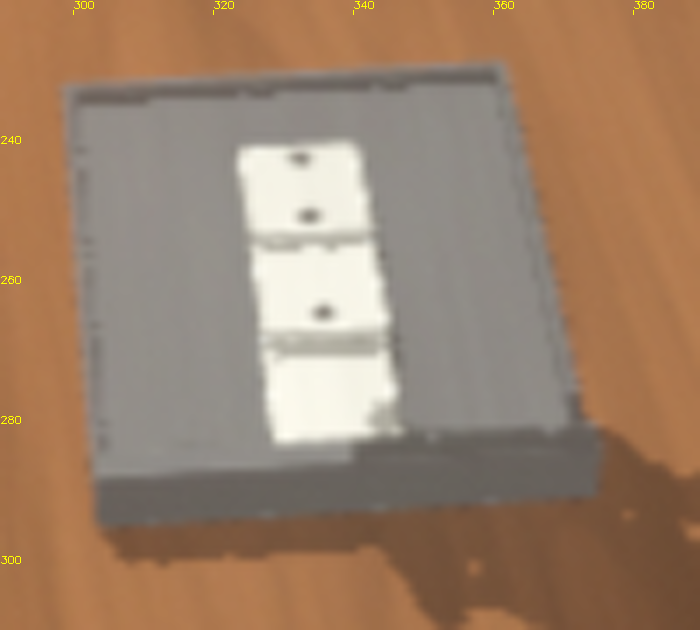

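View pics/p34.png

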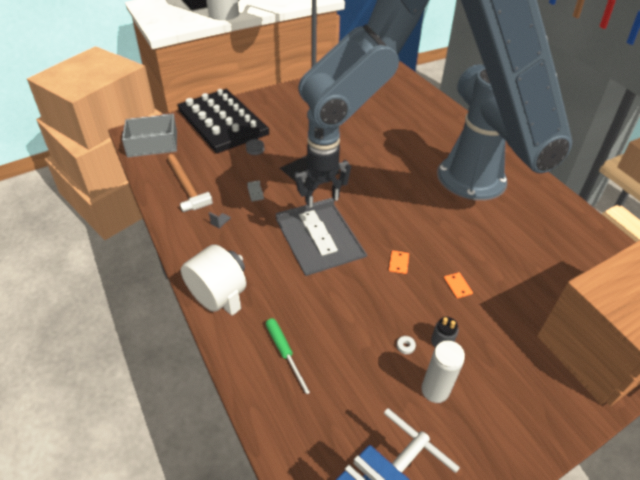

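Run:
```python
from tgt import *
d=load("pics/w34.npz")
for n,px,z in [("short far",[(285,141.5),(356.5,142)],.009),("short near",[(286,232),(355,233)],.0179),("mid near",[(287,303),(353,304)],.018),("long near",[(289,371),(351,371)],.009)]:
    P=onz(d,px,z)[:,:2]*1e3; print(n,(P@U).round(1),(P@N).round(1))
```

```text
short far [130.5 130.4] [520.7 564.9]
short near [74.8 74.3] [520.8 564.9]
mid near [25.  24.4] [520.5 565. ]
long near [-34.6 -34.5] [520.1 565.8]
```

```bash
python3 -c "
from station import manip
print(manip.sign_off())"
```

```text
the job is handed in; nothing more can be done
None
```

The three plates lie as an overlapping row on the tray's centre line, placed in the order you asked, and I handed the job in at about 31.5 s.

- **Longest plate:** it lies flat and was pushed end-on against the stop with about 15 N of contact.
- **Middle plate:** it laps about 22 mm over the longest plate; a third would be 22.7 mm.
- **Shortest plate:** I lifted it from the holder by its ends, set it down on the mat and let go. I then took it again by its long sides; it laps about 18.4 mm over the middle plate, against 18.7 mm for a third.

**Last checks:** in the last wrist picture the three plates line up within about 1 mm of the centre line. The gripper was open and clear above the row, and the bystanders and orange plates looked untouched.

**What went wrong or disagreed:**
- My first grasp of the shortest plate in the holder was too shallow. One finger rode up onto the plate and shifted it about 3 mm along the holder, so I reopened and gripped lower.
- The fingertips sat roughly 30 mm behind the reported TCP when open to plate width, more than I expected. I therefore found the grasp heights by looking and by feeling for contact.
- The last picture put the longest plate's stop end about 1–2 mm nearer the stop than earlier views did. That is within the camera's calibration error, and it was flush in the earlier close view.

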